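Fit the spare filter cartridge in the empty bayonet head and open the air

ROBOT

A 6-joint arm with a two-finger parallel gripper is mounted at the origin on a cart in front of the work surface, level with it; the furniture and walls round the work are solid. World frame = base frame: x ahead of the robot, y to its left, z up, the work surface at z = 0. Lengths are in m, angles in degrees, forces in N, time in s.
With the tool pointing down it reaches from about 0.325 to 0.775 m from the base axis. Payload 5.5 kg.
Tool frame: the origin (TCP) lies between the finger pads; the fingertips stand manip.nose_length ahead of it and the grasp point (between the pads) lies 2 mm behind it (manip.nose_length is the distance from the TCP to the fingertips, in m); z points along the fingers, y is the direction in which the jaws open and shut (so a half turn about z gives the same grasp; the last joint's range is limited). The gripper opens to 88 mm and grips with 3 to 60 N. Pads are 20 mm wide; open, the fingers measure 115 mm over their backs; the gripper's body (75 mm by 178 mm) begins 61 mm behind the grasp point.
Start: joints at [-69.311, 5.22, 70.514, -0, 104.267, -3.249], TCP at [0.243, -0.548, 0.204] pointing down, gripper open.
Joint ranges: [-164.24, 164.24], [-49.07, 125.15], [9.68, 141.18], [-86.29, 266.29], [3.28, 154.24], [-151.56, 151.56]. Speed limits (degrees/s): [147.25, 147.25, 172.46, 180, 180, 180].

INTERFACE

Orientations are given as [roll, pitch, yaw] about the fixed x, y, z axes, in that order (R = Rz(yaw) Ry(pitch) Rx(roll)).
In Python, from station import state, eyes, order, spot_in, cut_out, spot_point, manip gives the robot as it stands. The module is installed in compiled form; this text tells all that it offers.
- The arm moves only by the shell command python3 -m inch 'ROWS' [FORCE]. ROWS is a JSON object of lists of equal length, an entry for each row: "claw": the finger opening in m, from 0 to 0.0878; "dp": the shift along the world's x, y, z in m, a list of three; "turn": the turn about the world's z in rad. In form: {"claw": [claw, ...], "dp": [[x, y, z], ...], "turn": [turn, ...]}. A call has 1 to 8 rows; each row is the pose to reach, as a shift and turn from the pose commanded when the call began; what a row does not reach only later rows make up. A row lasts 1/10 s, in which the tool goes at most 50 mm and 8.59 degrees, less where a joint would pass 70% of its speed; a pose out of reach is approached as far as the arm can. A call with a gripper value outside its range is refused whole. The fingers move at their own pace and stop on an object; FORCE is the grip in N (left out, the last holds). Time passes only in rows, so rows that repeat a pose let the fingers close. It gives the time, the measured TCP pose, the force and the opening at its end, in the units of the state.
- state(): the state, without advancing time (a new reading comes with each control period).
- eyes.snapshot(name): name is "scene" or "top"; returns the picture (384x512x3 uint8, red, green, blue); there is no depth.
- eyes.camera_info(name): a dict with "K" (3x3 intrinsics, pixels), "k1" (the pictures are not rectified: a ray, as slopes to the right and down, at radius r is drawn at 1 + k1 r^2 times it, then the intrinsics apply), "R" (3x3) and "t" (3): a world point X has camera coordinates R X + t. Camera axes: x right, y down, z forward; pixel columns grow to the right and rows downward; lengths in m; the calibration is good to about 2 mm. A picture is of the moment at which its call begins. camera_info takes no time and is no camera call.
- order.close_job(): hands the job in, once; it reports no verdict.
Trained networks look in the newest picture that a camera, given by its name, has taken for a name from the list of things; names that differ only in an ending like _2 or _b are one class to them, and where a whole thing is asked for, a point or a joint stands for the part that bears it (a point fixed in the world has none). Each returns a list of dicts, best first, with "confidence" (0 to 1); they miss things now and then, are a little off and sometimes report something else, mostly with a low value. They report only what shows in the picture. A call takes as long as a camera call.
- spot_in(camera, thing): "extent" ([left, top, right, bottom] in pixels, round what is visible of it).
- cut_out(camera, thing): "pixels" (384x512 bool, what is visible of it) and "extent" ([left, top, right, bottom] in pixels, round what is visible of it).
- spot_point(camera, thing): "at" ([column, row] in pixels: a listed point, or the origin of a listed thing).
The state is a dict: "clock": time; "q": joint angles; "qvel": joint speeds; "joint_torque": joint torques, N m; "ee_pos": TCP position; "tcp_rot": TCP orientation; "wrist_force": force on the tool from outside, world axes, zero at the start; "ft_torque": the same for the moment, N m; "gripper_width": finger opening in m.
Only numpy, scipy, OpenCV 4.12 (cv2) and the standard library are available. Lean on these libraries where they do the work, as an engineer would, in place of code of your own. Each camera call takes 0.05 s, during which the arm holds its last target.

TASK

One of the three sloping bayonet heads on the air-filter rack has no cartridge. Take the spare cartridge from the worktop, put it into that empty head with its wing grip crosswise, push it in against the spring and turn it clockwise about a quarter turn until it locks like the two fitted ones. Let go of it, then push the shut-off lever at the right end of the rack all the way over, away from you; leave the vial, the timer and the calculator where they are.

Things in the scene. Friction and masses are not known exactly. Their poses are not given: they have to be found in the camera images.
- spare_centre (a point): Centre (half-way up) of the spare cartridge, which stands upright: 100 mm tall, about 0.2 kg, z from foot to grip. Along z from here: -50 to -20 mm grey spigot, 34 mm diameter, with two steel lugs on its +x and -x sides (10 mm wide, 6 mm thick, centred at -35 mm, reaching 24 mm from the axis); -20 to +12 mm can, 52 mm diameter; above it the wing grip. The same after a half turn about z.
- spare_grip (a point): Centre of the spare's black wing grip, 31 mm above spare_centre along the cartridge's z: 56 mm long along the cartridge's x (in line with the lugs), 14 mm thick along its y, 38 mm tall; grip it across the 14 mm. The can's flat top begins 19 mm below this point.
- mouth_a (a point): Mouth centre of bayonet head a, one of three alike, fixed in a row 110 mm apart (which is where varies), 72 mm diameter, leaning 30 deg to the robot; a 39 mm bore. z: out of the mouth, up and toward the robot; x: up the slope, away from the robot; y: to the left. The cartridge enters with its x axis turned +80 deg about this z from this x (or -100 deg); the two lug slots there are 18 mm wide.
- mouth_b (a point): The same for head b. In the empty head the foot of the cartridge meets a spring plunger 16 mm deep. With the foot 26 mm deep the lugs clear the lip; at 30 mm the can meets the mouth: push to about 28 mm. Then turn 80 deg clockwise, seen from outside (negative about z), so that the x axes lie in line; a stop comes some 6 deg later, and turning the other way is blocked.
- mouth_c (a point): The same for head c. When a turned cartridge is let go, the spring lifts its lugs into notches under the lip, about 3 mm deep: foot then 23 mm deep, cartridge centre 27 mm outside the mouth on its axis, locked. A head is taken if a fitted cartridge's centre lies there, and empty otherwise.
- plunger (a joint): Spring plunger in the empty head: how far it is pushed in, 0 to 0.015 m. It pushes out with 3 N at 0 and 0.4 N more per mm.
- fitted_1_centre (a point): Centre of a cartridge like the spare that is already locked in one of the heads, its wing grip up and down the slope; z out along its axis. It cannot be moved.
- fitted_2_centre (a point): Centre of the other fitted cartridge, likewise.
- valve_tip (a point): Centre of the lever's ball, about 80 mm from its pivot, 104 mm high when the lever is at 0.
- vial_mid (a point): Bystander: glass sample bottle, 50 mm diameter, 105 mm tall, standing; the point is half-way up.
- timer_box: Bystander: small white timer, 62x62x22 mm, origin at its underside.
- calc: Bystander: desk calculator, 125x75x16 mm, long along its x, origin at its underside.
- valve (a joint): Shut-off lever at the right end of the rack, 220 mm right of the middle head: steel rod with a black ball of 26 mm diameter, 80 mm from the pivot. 0 rad: leans 0.5 rad toward the robot (shut); 1.0 rad: leans 0.5 rad away (open, end stop). Starts at 0 to 0.2, stays where it is left, moves with about 1 N at the ball, in the upright plane square to the row of heads (along the heads' x).

How it is judged:
By the outcome, as a careful person would: the job done as asked, in the order asked, and still so for the second after the job is handed in, with the robot touching nothing.
It also fails if it takes over 53 s, if anything falls off the work surface, if the arm or the gripper's body presses on something with over 40 N, if the wrist force passes 120 N, or if a joint passes its speed limit or range.

## Working session

There is one attempt and no reset: what is moved stays moved. The work goes in short steps, Python scripts to look and compute and a shell command to move; the robot and the scene stay as the last step left them, time stands still between calls to the robot, and variables do not carry over. Pictures are saved under pics/ and viewed, and the job is handed in when it is done.

```bash
ls; mkdir -p pics; cat > h.py <<'E'
import numpy as np,cv2
from station import state, eyes, order, spot_in, cut_out, spot_point, manip
def save(n,f):
    im=eyes.snapshot(n); cv2.imwrite('pics/'+f,cv2.resize(im[:,:,::-1],(768,576),interpolation=cv2.INTER_CUBIC)); return im
def ray(n,uv):
    c=eyes.camera_info(n);K=np.array(c['K']);R=np.array(c['R']);t=np.array(c['t'])
    d=np.array([(uv[0]-K[0,2])/K[0,0],(uv[1]-K[1,2])/K[1,1]]);s=d.copy()
    for _ in range(30): s=d/(1+c['k1']*(s@s))
    v=R.T@np.array([s[0],s[1],1]);return -R.T@t,v/np.linalg.norm(v)
def proj(n,X):
    c=eyes.camera_info(n);K=np.array(c['K']);p=np.array(c['R'])@X+np.array(c['t']);s=p[:2]/p[2];s=s*(1+c['k1']*(s@s))
    return K[:2,:2]@s+K[:2,2]
def onz(n,uv,z):
    o,v=ray(n,uv);return o+v*(z-o[2])/v[2]
def tri(rs):
    A=0;b=0
    for o,v in rs:
        P=np.eye(3)-np.outer(v,v);A=A+P;b=b+P@o
    X=np.linalg.solve(A,b);return X,[np.linalg.norm((np.eye(3)-np.outer(v,v))@(X-o)) for o,v in rs]
E
python3 - <<'E'
from h import *
for k,v in state().items(): print(k,v)
print(manip.nose_length,[a for a in dir(manip) if a[0]!='_'])
for n in('scene','top'):
    c=eyes.camera_info(n);print(n,c); save(n,n+'0.png')
E
```

```text
pics
clock 0.0
q [-6.93119237e+01  5.26088297e+00  7.05811708e+01  7.91952797e-05
  1.04265450e+02 -3.24788287e+00]
qvel [-0.03001177  0.10215216  0.09834816  0.07220342  0.03300141 -0.09457054]
joint_torque [ 2.06007688e-03 -4.46458876e+01 -4.06438708e+01  6.99841976e-02
  2.93203653e-02 -1.50504138e-04]
ee_pos [ 0.24332076 -0.54809291  0.20313714]
tcp_rot [-1.79892673e+02 -6.16741415e-03  2.39359728e+01]
wrist_force [-0.68849203  0.50463706  0.31020598]
ft_torque [-0.02617633  0.04887726  0.00659794]
gripper_width 0.08765872129459323
0.017 ['MotionError', 'nose_length']
scene {'K': array([[406.33984916,   0.        , 256.88452704],
       [  0.        , 406.33984916, 189.35601415],
       [  0.        ,   0.        ,   1.        ]]), 'k1': -0.14055291852081353, 'R': array([[-0.61941265, -0.78486646, -0.01768084],
       [-0.58051878,  0.47307177, -0.66272245],
       [ 0.52851293, -0.40023461, -0.74865636]]), 't': array([0.3188155 , 0.36528116, 1.06386449])}
top {'K': array([[418.14717694,   0.        , 251.98892197],
       [  0.        , 418.14717694, 195.4863463 ],
       [  0.        ,   0.        ,   1.        ]]), 'k1': -0.11512010389427658, 'R': array([[-0.00954021, -0.99990059, -0.01038259],
       [-0.99515306,  0.01051017, -0.09777486],
       [ 0.09787426,  0.00939947, -0.9951544 ]]), 't': array([0.01745196, 0.51273506, 1.1308741 ])}
```

View pics/scene0.png

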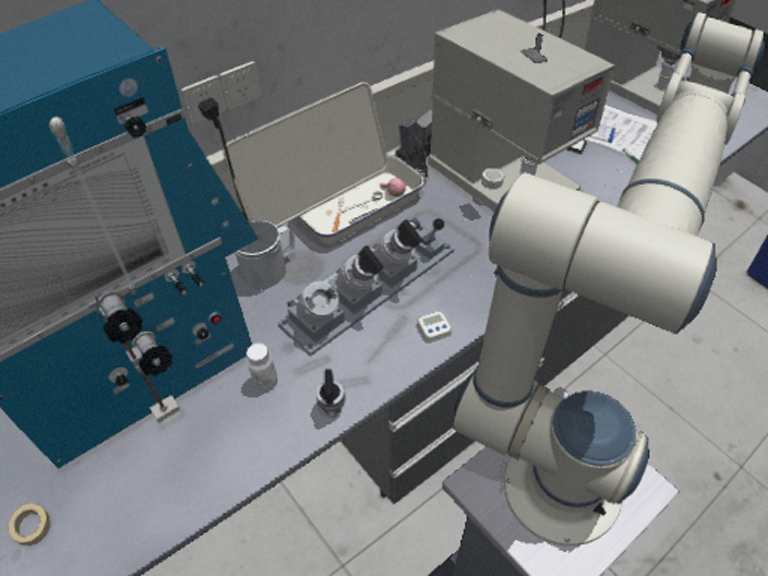

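View pics/top0.png

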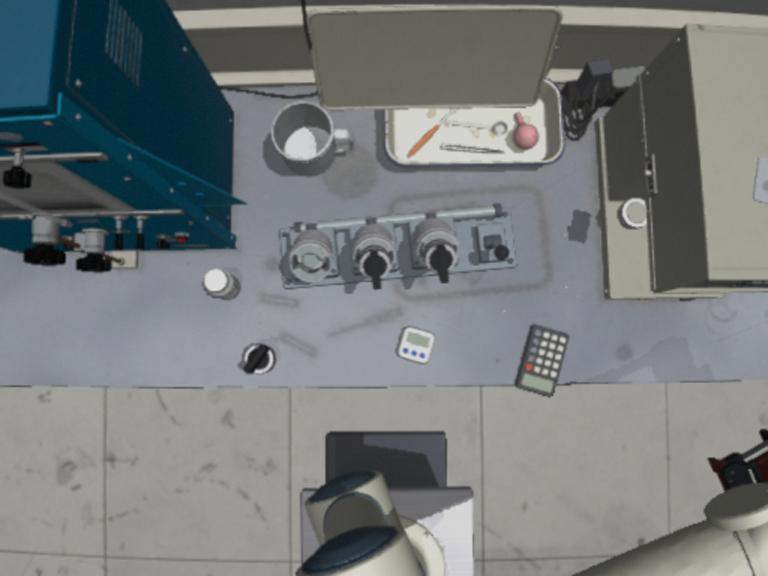

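```bash
python3 - <<'E'
from h import *
for n in('scene','top'):
    for t in('spare_centre','spare_grip','mouth_a','fitted_1_centre','valve_tip','vial_mid','timer_box','calc'):
        print(n,t,[(np.round(d['at'],1).tolist(),round(d['confidence'],2)) for d in spot_point(n,t)][:5])
E
```

```text
scene spare_centre [([217.9, 264.1], 0.92)]
scene spare_grip [([218.2, 253.9], 0.83)]
scene mouth_a [([242.3, 182.0], 0.84), ([267.1, 164.5], 0.6)]
scene fitted_1_centre [([240.9, 179.2], 0.79)]
scene valve_tip [([293.8, 149.9], 0.58)]
scene vial_mid [([173.4, 247.8], 0.67)]
scene timer_box [([287.6, 218.6], 0.69)]
scene calc [([215.9, 262.2], 0.67)]
top spare_centre [([175.0, 241.0], 0.63), ([290.0, 165.0], 0.28)]
top spare_grip [([170.3, 242.4], 0.93), ([249.1, 174.0], 0.65)]
top mouth_a [([204.1, 176.4], 0.67)]
top fitted_1_centre [([248.7, 178.4], 0.79)]
top valve_tip [([331.8, 168.6], 0.6)]
top vial_mid []
top timer_box [([275.6, 227.2], 0.9)]
top calc [([358.1, 240.4], 0.72)]
```

```bash
python3 - <<'E'
from h import *
def T(name,a,b):
    X,r=tri([ray('scene',a),ray('top',b)]);print(name,X.round(4),np.round(r,4));return X
T('spare_c',[217.9,264.1],[175,241]);T('grip',[218.2,253.9],[170.3,242.4])
T('valve',[293.8,149.9],[331.8,168.6])
T('timer',[287.6,218.6],[275.6,227.2])
print('vial',onz('scene',[173.4,247.8],.0525),'calc',onz('top',[358.1,240.4],0))
for n in('scene','top'):
    eyes.snapshot(n)
    for t in ('mouth_a','mouth_b','fitted_1_centre','spare_grip','valve_tip'):
        print(n,t,[(np.round(d['at'],1).tolist(),round(d['confidence'],2)) for d in spot_point(n,t)][:5])
    for t in ('spare_grip','fitted_1_centre','vial_mid'):
        print(n,t,'ext',[(np.round(d['extent'],1).tolist(),round(d['confidence'],2)) for d in spot_in(n,t)][:5])
for n,cr in(('top',(150,120,370,280)),('scene',(150,130,320,290))):
    im=eyes.snapshot(n)[cr[1]:cr[3],cr[0]:cr[2],::-1]
    s=min(800/im.shape[1],600/im.shape[0]);cv2.imwrite(f'pics/{n}_crop1.png',cv2.resize(im,None,fx=s,fy=s,interpolation=cv2.INTER_CUBIC));print(s)
E
```

```text
spare_c [0.3936 0.2267 0.0473] [0.0068 0.0068]
grip [0.3891 0.2255 0.1057] [0.0043 0.0043]
valve [ 0.5692 -0.1982  0.1111] [0.0041 0.0041]
timer [ 0.4245 -0.0538 -0.0016] [0.0011 0.0011]
vial [0.52240798 0.30415095 0.0525    ] calc [ 0.38525385 -0.28477383  0.        ]
scene mouth_a [([214.9, 199.1], 0.85), ([239.8, 178.3], 0.7), ([269.4, 161.5], 0.59)]
scene mouth_b [([214.9, 199.1], 0.85), ([239.8, 178.3], 0.7), ([269.4, 161.5], 0.59)]
scene fitted_1_centre [([243.3, 176.6], 0.64)]
scene spare_grip [([219.7, 255.8], 0.92), ([172.4, 245.8], 0.36)]
scene valve_tip []
scene spare_grip ext [([210.3, 246.5, 234.0, 277.1], 0.78)]
scene fitted_1_centre ext [([232.3, 161.5, 251.5, 185.7], 0.7)]
scene vial_mid ext [([163.2, 230.6, 183.0, 263.3], 0.89)]
top mouth_a [([202.4, 175.7], 0.93), ([253.0, 167.8], 0.89), ([290.7, 165.1], 0.85)]
top mouth_b [([202.4, 175.7], 0.93), ([253.0, 167.8], 0.89), ([290.7, 165.1], 0.85)]
top fitted_1_centre [([247.4, 175.1], 0.72)]
top spare_grip [([168.6, 240.6], 0.91)]
top valve_tip [([204.6, 174.2], 0.59), ([171.6, 241.9], 0.55), ([333.8, 167.8], 0.43)]
top spare_grip ext [([165.1, 230.7, 187.6, 248.7], 0.86)]
top fitted_1_centre ext [([240.2, 165.2, 257.9, 192.1], 0.94)]
top vial_mid ext [([133.4, 177.5, 162.4, 199.8], 0.69)]
3.6363636363636362
3.75
```

View pics/top_crop1.png

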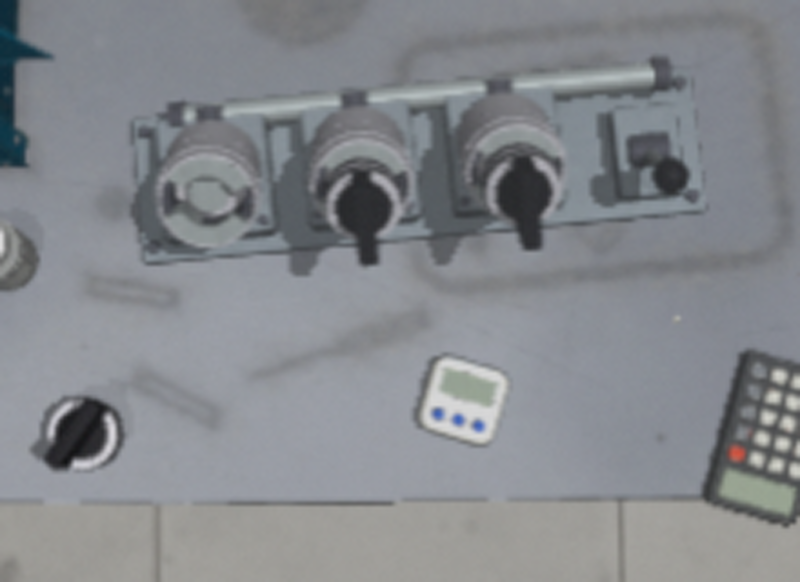

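View pics/scene_crop1.png

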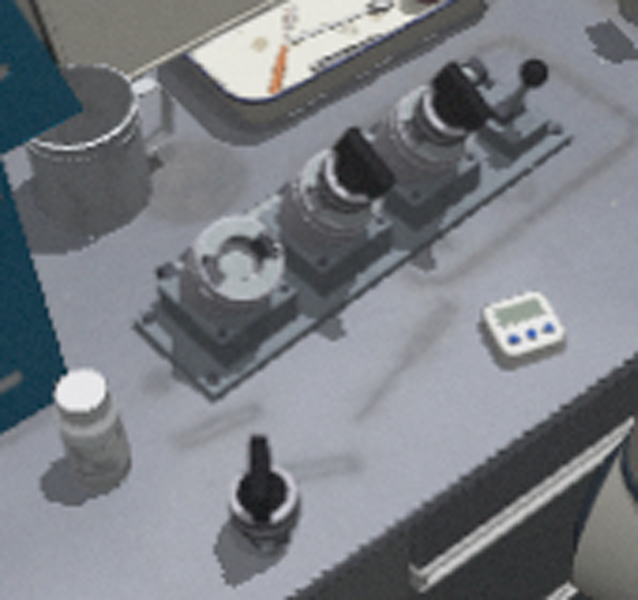

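```bash
python3 - <<'E'
from h import *
def T(name,a,b):
    X,r=tri([ray('scene',a),ray('top',b)]);print(name,X.round(4),np.round(r,4));return X
T('m',[213.7,199.9],[207.5,174.2]);T('m net',[214.9,199.1],[202.4,175.7]);T('m2',[239.8,178.3],[253,167.8]);T('m3',[269.4,161.5],[290.7,165.1])
T('f1',[243.3,176.6],[247.4,175.1])
T('valve',[292.4,149.2],[334,168.4])
T('grip',[219,254.8],[169.5,241.2])
# collect masks for spare & mouth repeated
for n in('scene','top'):
    for k in range(3):
        eyes.snapshot(n)
        for t in('spare_centre','spare_grip'):
            print(n,t,[(np.round(d['at'],1).tolist(),round(d['confidence'],2)) for d in spot_point(n,t)][:2])
        if k==0:
            for t in('spare_centre','mouth_a'):
                for d in cut_out(n,t)[:2]:
                    m=d['pixels'];ys,xs=np.nonzero(m);print(t,'mask',m.sum(),xs.mean().round(1),ys.mean().round(1),d['extent'],round(d['confidence'],2))
E
```

```text
m [0.5626 0.1271 0.1006] [0.0003 0.0003]
m net [0.5523 0.1338 0.1201] [0.005 0.005]
m2 [0.5797 0.0109 0.1036] [0.0035 0.0035]
m3 [ 0.5762 -0.0938  0.1169] [0.0072 0.0072]
f1 [0.552  0.0214 0.1419] [0.001 0.001]
valve [ 0.5728 -0.201   0.1099] [0.0002 0.0002]
grip [0.3902 0.2262 0.101 ] [0.0013 0.0013]
scene spare_centre [([214.4, 261.8], 0.79), ([267.2, 162.8], 0.65)]
scene spare_grip [([218.8, 256.4], 0.81)]
spare_centre mask 62 211.8 200.0 [209.6, 193.3, 215.2, 205.1] 0.46
mouth_a mask 528 211.6 201.5 [198.5, 190.0, 229.8, 215.6] 0.82
mouth_a mask 608 238.7 181.0 [222.4, 161.6, 257.4, 195.2] 0.75
scene spare_centre [([218.0, 262.7], 0.69)]
scene spare_grip [([218.9, 257.2], 0.86)]
scene spare_centre [([218.0, 264.1], 0.95)]
scene spare_grip [([220.4, 255.3], 0.78)]
top spare_centre [([171.6, 239.8], 0.84)]
top spare_grip [([171.6, 241.4], 0.88)]
spare_centre mask 340 172.8 239.5 [162.3, 232.5, 181.4, 249.2] 0.87
mouth_a mask 818 248.5 168.3 [236.9, 149.0, 265.6, 192.3] 0.87
mouth_a mask 800 207.7 170.0 [193.7, 154.1, 223.3, 189.8] 0.83
top spare_centre [([172.5, 241.8], 0.8)]
top spare_grip [([169.8, 237.5], 0.7)]
top spare_centre [([172.0, 240.2], 0.85)]
top spare_grip [([170.7, 241.9], 0.67)]
```

```bash
cat > ov.py <<'E'
from h import *
def Rz(a): c,s=np.cos(a),np.sin(a);return np.array([[c,-s,0],[s,c,0],[0,0,1.]])
def Ry(a): c,s=np.cos(a),np.sin(a);return np.array([[c,0,s],[0,1,0],[-s,0,c]])
def circ(r,z,n=60):
    a=np.linspace(0,2*np.pi,n);return np.c_[r*np.cos(a),r*np.sin(a),0*a+z]
def box(hx,hy,z0,z1):
    P=[]
    for z in(z0,z1): P.append(np.array([[hx,hy,z],[-hx,hy,z],[-hx,-hy,z],[hx,-hy,z],[hx,hy,z]]))
    return P
def spare(): return [circ(.017,-.05),circ(.026,-.02),circ(.026,.012)]+box(.028,.007,.012,.05)
def headR(yaw): return Rz(yaw)@Ry(-np.radians(30))  # z -> toward -x
def draw(n,items,cr,f,s=4,im=None):
    if im is None: im=eyes.snapshot(n)
    c=im[cr[1]:cr[3],cr[0]:cr[2],::-1];c=cv2.resize(c,None,fx=s,fy=s,interpolation=cv2.INTER_CUBIC)
    for P,col in items:
        q=np.array([proj(n,p) for p in P]);q=((q-np.array(cr[:2])+.5)*s-.5)
        cv2.polylines(c,[np.round(q*16).astype(np.int32)],False,col,1,cv2.LINE_AA,4)
    cv2.imwrite('pics/'+f,c)
E
cat > o1.py <<'E'
from ov import *
import sys
sx,sy,sa,mx,my,mz,ya=map(float,sys.argv[1:8]);tag=sys.argv[8]
S=Rz(np.radians(sa));ya=np.radians(ya);H=headR(ya);M=np.array([mx,my,mz])
it=[(P@S.T+[sx,sy,.05],(0,255,0)) for P in spare()]
for k in range(3):
    m=M-Rz(ya)[:,1]*.11*k
    it+=[(P@H.T+m,(0,0,255)) for P in(circ(.036,0),circ(.0195,0))]
    if k: it+=[(P@H.T+m+.027*H[:,2],(255,255,0)) for P in spare()[1:]]
draw('top',it,(150,140,340,260),f'ovt{tag}.png');draw('scene',it,(180,130,320,280),f'ovs{tag}.png')
E
python3 o1.py .393 .226 -49 .5626 .1271 .1006 5.3 1
```

```text
(no output)
```

View pics/ovt1.png

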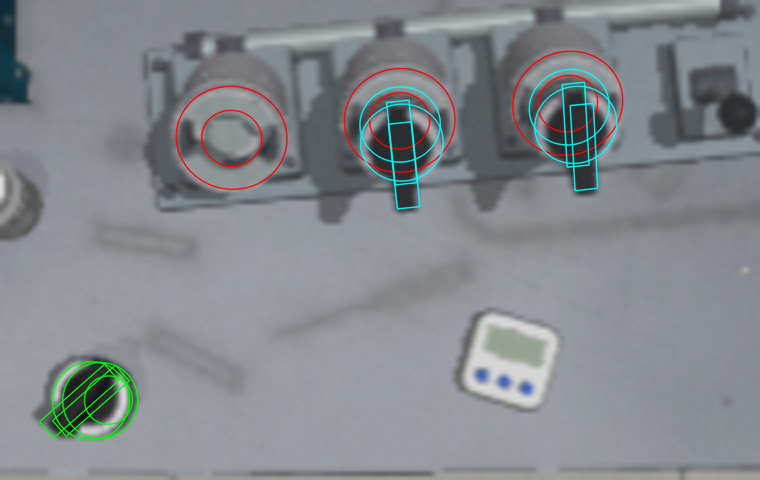

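View pics/ovs1.png

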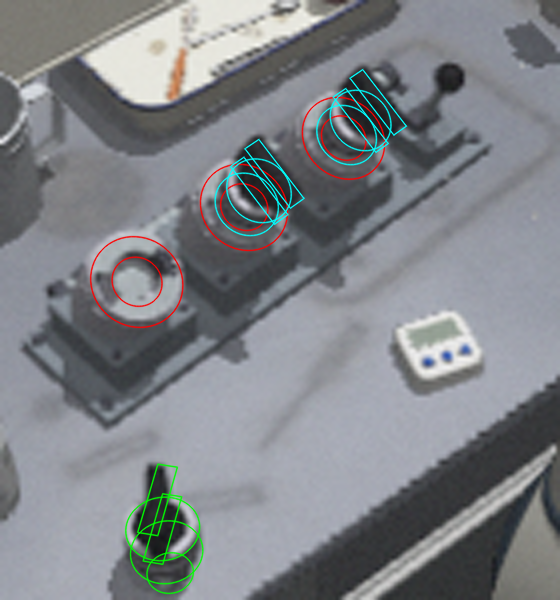

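```bash
cat > fit.py <<'E'
from ov import *
from scipy.optimize import minimize
ims={n:np.mean([cv2.cvtColor(eyes.snapshot(n),cv2.COLOR_RGB2GRAY).astype(float) for _ in range(3)],0) for n in('scene','top')}
np.savez('ims.npz',**ims)
S=6
def hullmask(n,P,cr):
    q=np.array([proj(n,p) for p in P]);q=((q-np.array(cr[:2])+.5)*S-.5)
    h=cv2.convexHull(np.round(q*16).astype(np.int32))
    m=np.zeros(((cr[3]-cr[1])*S,(cr[2]-cr[0])*S),np.uint8);cv2.fillConvexPoly(m,h,255,cv2.LINE_AA,4)
    return cv2.GaussianBlur(cv2.resize(m,None,fx=1/S,fy=1/S,interpolation=cv2.INTER_AREA).astype(float)/255,(0,0),.6)
def cost(groups,crs,dark):
    c=0
    for n in crs:
        cr=crs[n];D=dark[n];m=0*D
        for P in groups: m=np.maximum(m,hullmask(n,P,cr))
        c+=((m-D)**2).sum()
    return c
def darkness(crs,lo=35,hi=110):
    return {n:np.clip((hi-ims[n][c[1]:c[3],c[0]:c[2]])/(hi-lo),0,1) for n,c in crs.items()}
W=np.vstack(box(.028,.007,.012,.05))
crs={'scene':(205,240,240,275),'top':(152,222,192,256)}
dk=darkness(crs,35,80)
f=lambda p:cost([W@Rz(p[2]).T+[p[0],p[1],.05]],crs,dk)
best=min((minimize(f,[.393,.226,a],method='Nelder-Mead',options=dict(initial_simplex=np.array([[.393,.226,a],[.399,.226,a],[.393,.232,a],[.393,.226,a+.15]]))) for a in(-.85,-.6,-1.)),key=lambda r:r.fun)
print('spare',best.x[:2].round(4),np.degrees(best.x[2]).round(1),best.fun,f([.393,.226,-.85]))
crs2={'scene':(232,155,282,188),'top':(236,155,306,195)}
dk2=darkness(crs2,35,80)
def g(p):
    H=headR(p[3]);M=p[:3];return cost([W@H.T+M-Rz(p[3])[:,1]*.11*k+.027*H[:,2] for k in(1,2)],crs2,dk2)
x0=np.array([.5626,.1271,.1006,.0925]);
b=min((minimize(g,x0+d,method='Nelder-Mead',options=dict(maxiter=600,initial_simplex=np.vstack([x0+d]+[x0+d+e for e in np.diag([.006,.006,.006,.05])]))) for d in([0,0,0,0],[.005,.005,0,0],[0,.005,-.01,0])),key=lambda r:r.fun)
print('rack',b.x[:3].round(4),np.degrees(b.x[3]).round(2),b.fun,g(x0))
E
python3 fit.py
```

```text
Traceback (most recent call last):
  File "fit.py", line 24, in <module>
    best=min((minimize(f,[.393,.226,a],method='Nelder-Mead',options=dict(initial_simplex=np.array([[.393,.226,a],[.399,.226,a],[.393,.232,a],[.393,.226,a+.15]]))) for a in(-.85,-.6,-1.)),key=lambda r:r.fun)
  File "fit.py", line 24, in <genexpr>
    best=min((minimize(f,[.393,.226,a],method='Nelder-Mead',options=dict(initial_simplex=np.array([[.393,.226,a],[.399,.226,a],[.393,.232,a],[.393,.226,a+.15]]))) for a in(-.85,-.6,-1.)),key=lambda r:r.fun)
              ~~~~~~~~^^^^^^^^^^^^^^^^^^^^^^^^^^^^^^^^^^^^^^^^^^^^^^^^^^^^^^^^^^^^^^^^^^^^^^^^^^^^^^^^^^^^^^^^^^^^^^^^^^^^^^^^^^^^^^^^^^^^^^^^^^^^^^^^^^^^^^^^^^^^
  File "fit.py", line 23, in <lambda>
    f=lambda p:cost([W@Rz(p[2]).T+[p[0],p[1],.05]],crs,dk)
               ~~~~^^^^^^^^^^^^^^^^^^^^^^^^^^^^^^^^^^^^^^^
  File "fit.py", line 15, in cost
    for P in groups: m=np.maximum(m,hullmask(n,P,cr))
                                    ~~~~~~~~^^^^^^^^
  File "fit.py", line 7, in hullmask
    q=np.array([proj(n,p) for p in P]);q=((q-np.array(cr[:2])+.5)*S-.5)
                ~~~~^^^^^
  File "h.py", line 11, in proj
    c=eyes.camera_info(n);K=np.array(c['K']);p=np.array(c['R'])@X+np.array(c['t']);s=p[:2]/p[2];s=s*(1+c['k1']*(s@s))
ValueError: time passes only in moves, steps and waits
```

```bash
python3 - <<'E'
from h import *
import pickle
pickle.dump({n:eyes.camera_info(n) for n in('scene','top')},open('cam.pkl','wb'))
print(state()['clock'])
E
sed -i "s/eyes.camera_info(n)/CAM[n]/; 3i import pickle,os\nCAM=pickle.load(open('cam.pkl','rb')) if os.path.exists('cam.pkl') else None" h.py
sed -i "s/^ims=.*/ims=dict(np.load('ims.npz'))/; /^np.savez/d" fit.py
ls; python3 - <<'E'
from h import *
if not os.path.exists('ims.npz'):
    np.savez('ims.npz',**{n:np.mean([cv2.cvtColor(eyes.snapshot(n),cv2.COLOR_RGB2GRAY).astype(float) for _ in range(3)],0) for n in('scene','top')})
E
python3 fit.py
```

```text
3.4
cam.pkl
fit.py
h.py
ims.npz
o1.py
ov.py
pics
spare [0.3937 0.2277] -36.8 87.98931439663342 118.31522505256174
rack [0.5581 0.1295 0.1073] 5.95 194.56153662421988 208.71154194266154
```

```bash
python3 o1.py .3937 .2277 -40 .5581 .1295 .1073 5.95 2
```

```text
(no output)
```

View pics/ovt2.png

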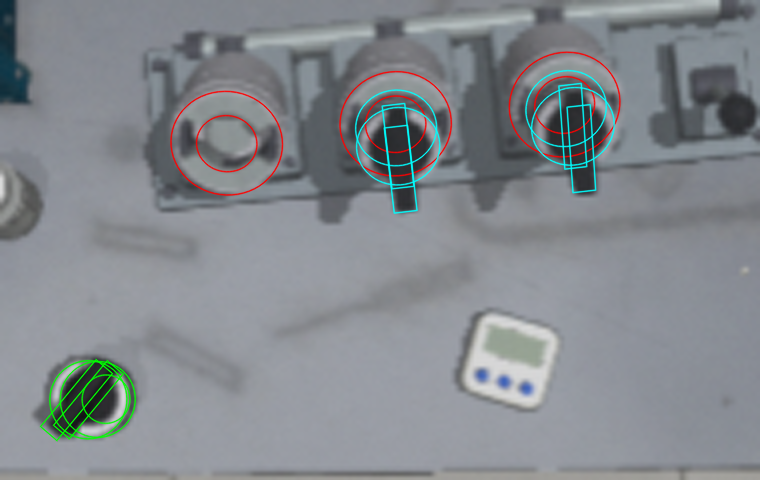

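View pics/ovs2.png

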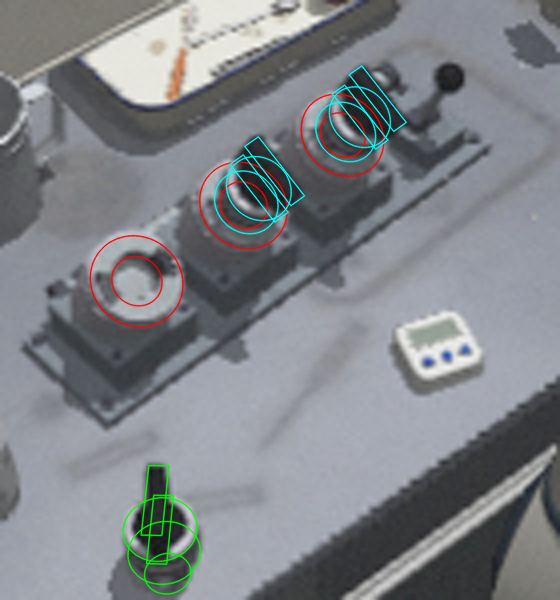

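```bash
cat > fit2.py <<'E'
src=open('fit.py').read().split('W=np')[0];exec(src)
W=np.vstack(box(.028,.007,.012,.05))
crs={'scene':(205,240,240,275),'top':(152,222,192,256)};dk=darkness(crs,35,80)
crs2={'scene':(232,155,282,188),'top':(236,155,306,195)};dk2=darkness(crs2,35,80)
def shift(m,d): return cv2.warpAffine(m,np.float32([[1,0,d[0]],[0,1,d[1]]]),m.shape[::-1],flags=cv2.INTER_LINEAR)
def cc(gr,crs,dk,off):
    c=0
    for n in crs:
        D=dk[n];m=0*D
        for P in gr:m=np.maximum(m,hullmask(n,P,crs[n]))
        c+=((shift(m,off[n])-D)**2).sum()
    return c
def F(p):
    r=p[13]*.01 if len(p)>13 else .018
    rd=p[7]*.1;disc=circ(rd,.014,24);off={'scene':p[8:10]*100,'top':p[10:12]*100}
    S_=Rz(p[2]).T;H=headR(p[6]);T=[p[0],p[1],.05]
    c=cc([W@S_+T,disc@S_+T],crs,dk,off)
    gr=[]
    for k in(1,2):
        t=p[3:6]-Rz(p[6])[:,1]*.11*k+.027*H[:,2];gr+=[W@H.T+t,disc@H.T+t]
    c+=cc(gr,crs2,dk2,off)
    return c+4*((p[8:12]*100)**2).sum()
x0=np.array([.3937,.2277,-.75,.5581,.1295,.105,.1,.18,0,0,0,0])
st=np.array([.005,.005,.15,.005,.005,.006,.05,.02,.006,.006,.006,.006])
best=None
x=x0
for k in range(4):
    sx=np.vstack([x]+[x+e*(1 if k%2==0 else -1) for e in np.diag(st/(k+1)**.5)])
    r=minimize(F,x,method='Nelder-Mead',options=dict(maxiter=700,initial_simplex=sx));x=r.x;print(k,r.fun.round(2))
print('spare',x[:2].round(4),np.degrees(x[2]).round(1),'rack',x[3:6].round(4),np.degrees(x[6]).round(2),'rd',x[7]*.1,'off',(x[8:]*100).round(2))
E
python3 fit2.py
```

```text
0 175.21
1 174.89
2 174.85
3 174.84
spare [0.3939 0.2278] -34.4 rack [0.5579 0.1296 0.1099] 5.05 rd 0.016896472423315496 off [-0.09 -0.33  0.39 -0.37]
```

```bash
cat > o2.py <<'E'
from ov import *
ims={k:np.repeat(v[:,:,None].astype(np.uint8),3,2) for k,v in np.load('ims.npz').items()}
out=[]
for M,ya,col in(((.5626,.1271,.1006),5.3,(0,0,255)),((.558,.1296,.1085),5.3,(0,255,0))):
    H=headR(np.radians(ya));it=[(P@H.T+np.array(M),col) for P in(circ(.036,0),circ(.0195,0))]
    for n,cr in(('top',(188,150,228,192)),('scene',(194,184,234,226))):
        draw(n,it,cr,'tmp.png',9,ims[n]);out.append(cv2.imread('pics/tmp.png'))
a=np.vstack([np.hstack(out[:2]),np.hstack(out[2:])]);a=cv2.resize(a,None,fx=.8,fy=.8);print(a.shape);cv2.imwrite('pics/head_cmp.png',a)
E
python3 o2.py
```

```text
(605, 576, 3)
```

View pics/head_cmp.png

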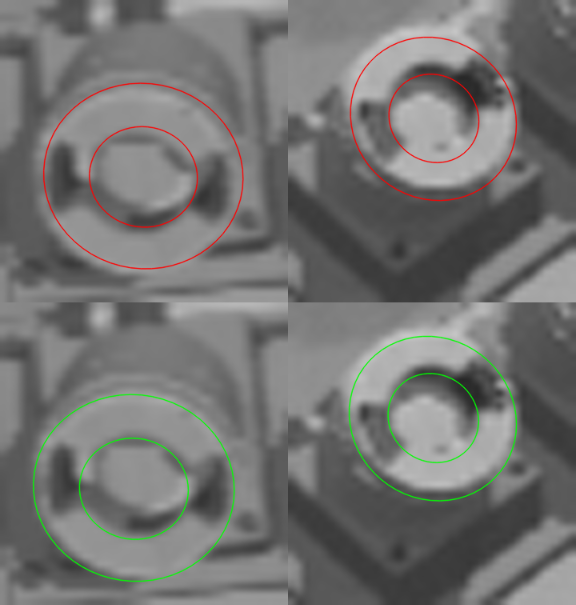

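```bash
python3 - <<'E'
from ov import *
M=np.array([.5626,.1271,.1006]);a=proj('scene',M);b=proj('top',M);print(a,b)
for da,db in(((-.3,-1.1),(-.4,0)),((-.3,-1.1),(-.2,-.2)),((-.2,-.8),(-.3,.1))):
    print(tri([ray('scene',a+da),ray('top',b+db)]))
E
```

```text
[213.78999165 199.91237762] [207.42074412 174.11831511]
(array([0.56186054, 0.12763241, 0.10680816]), [np.float64(0.00028346723012562047), np.float64(0.00028346723012578803)])
(array([0.56253678, 0.12724469, 0.10589079]), [np.float64(0.0003135360296693391), np.float64(0.0003135360296691976)])
(array([0.5617918 , 0.12751677, 0.1053806 ]), [np.float64(0.00025357744333742645), np.float64(0.0002535774433374966)])
```

```bash
python3 -m inch '{"claw":[0.0878,0.0878,0.0878,0.0878,0.0878,0.0878,0.0878,0.0878],"dp":[[0.025,0.043,0],[0.05,0.086,0],[0.075,0.129,0],[0.1,0.172,0],[0.115,0.219,0],[0.13,0.266,0],[0.14,0.315,0],[0.15,0.364,0]],"turn":[0.06,0.12,0.18,0.24,0.3,0.36,0.42,0.45]}'
```

```text
clock: 4.3
ee_pos: [0.3935, -0.1825, 0.2043]
tcp_rot: [180.0, -0.0, 49.8]
wrist_force: [1.1, -0.5, 0.4]
gripper_width: 0.0877
```

```bash
python3 -m inch '{"claw":[0.0878,0.0878,0.0878,0.0878,0.0878,0.0878,0.0878,0.0878],"dp":[[0,0.05,0],[0,0.1,0],[0,0.15,0],[0,0.2,0],[0,0.25,0],[0,0.3,0],[0,0.35,-0.01],[0,0.4,-0.03]],"turn":[0,0,0,0,0,0,0,0]}'; python3 -m inch '{"claw":[0.0878,0.0878,0.0878],"dp":[[0,0.01,-0.02],[0,0.01,-0.04],[0,0.01,-0.04]],"turn":[0,0,0]}'; python3 - <<'E'
from h import *
save('top','top2.png');save('scene','scene2.png');print(state()['q'])
E
```

```text
clock: 5.1
ee_pos: [0.3936, 0.2137, 0.1775]
tcp_rot: [179.9, -0.2, 49.8]
wrist_force: [1.5, -0.5, -0.4]
gripper_width: 0.0878
clock: 5.4
ee_pos: [0.3918, 0.2211, 0.1329]
tcp_rot: [-179.9, 0.3, 49.8]
wrist_force: [0.1, -0.4, -0.7]
gripper_width: 0.0877
[ 2.50016760e+01 -1.82761565e+01  9.91287113e+01 -1.82315423e-03
  9.91608984e+01  6.52876663e+01]
```

View pics/scene2.png

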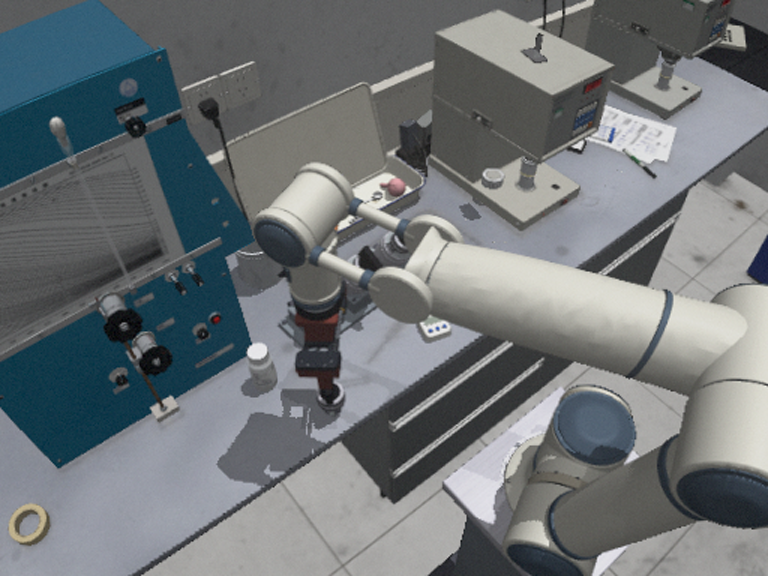

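View pics/top2.png

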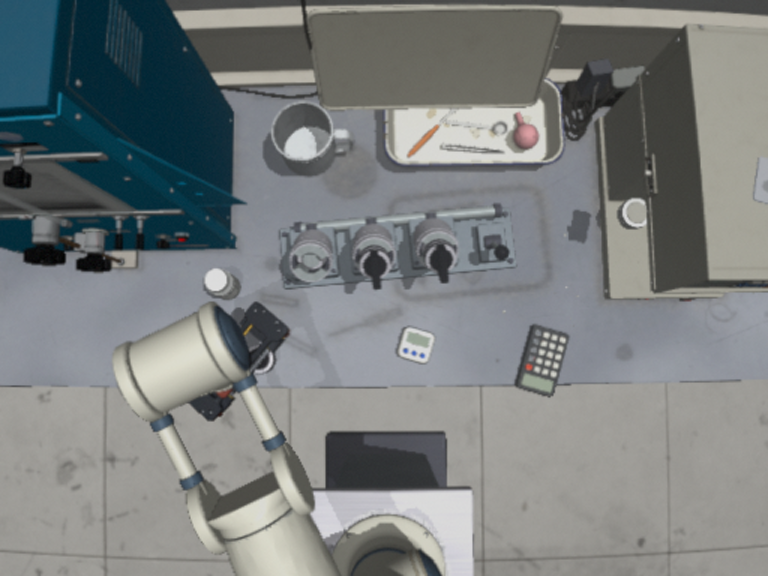

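```bash
python3 -m inch '{"claw":[0.0878,0.0878,0.0878,0.0878],"dp":[[0,0.002,-0.02],[0,0.002,-0.04],[0,0.002,-0.051],[0,0.002,-0.051]],"turn":[0,0,0,0]}' 20; python3 -m inch '{"claw":[0.05,0.05,0.05,0.05,0.05,0.05],"dp":[[0,0,0],[0,0,0],[0,0,0],[0,0,0],[0,0,0],[0,0,0]],"turn":[0,0,0,0,0,0]}' 10; python3 - <<'E'
from h import *
for k in range(2):
    s=state();print(s['clock'],s['ee_pos'],s['tcp_rot'],s['gripper_width'],s['ft_torque'])
    im=save('scene','scene3.png')
cv2.imwrite('pics/s3c.png',cv2.resize(im[200:300,160:280,::-1],None,fx=6,fy=6,interpolation=cv2.INTER_CUBIC))
E
```

```text
clock: 5.9
ee_pos: [0.3932, 0.2225, 0.0846]
tcp_rot: [-180.0, 0.1, 49.7]
wrist_force: [0.2, 0.5, -1.0]
gripper_width: 0.0879
clock: 6.5
ee_pos: [0.3935, 0.2231, 0.0851]
tcp_rot: [180.0, -0.0, 49.7]
wrist_force: [0.2, -0.4, 0.3]
gripper_width: 0.0501
6.5 [0.3934813  0.22311694 0.08512397] [ 1.79995381e+02 -5.85852820e-03  4.97244821e+01] 0.05007681018284995 [-0.03346533 -0.04049775  0.02144413]
6.55 [0.39344638 0.22313285 0.08506397] [-1.79999471e+02 -2.10022304e-03  4.97260043e+01] 0.05025831578208296 [-0.04064913 -0.02385884  0.08607526]
```

View pics/s3c.png

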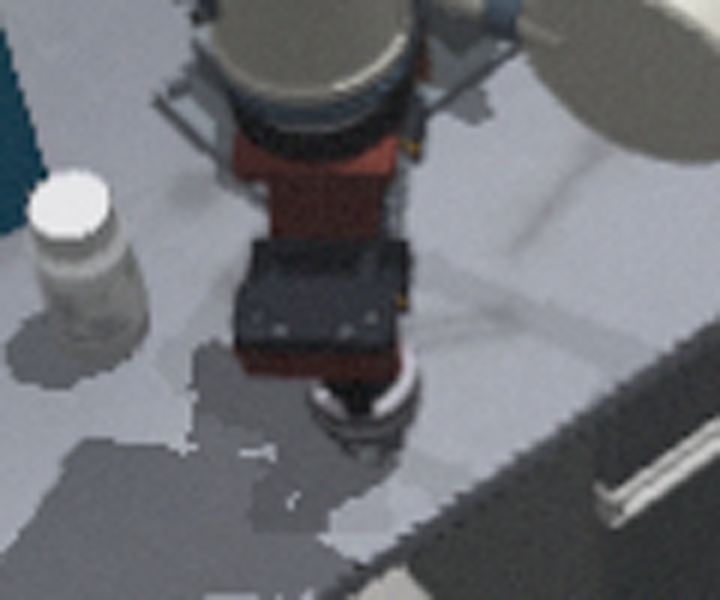

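```bash
python3 - <<'E'
from h import *
im=eyes.snapshot('top');print(state()['gripper_width'])
cv2.imwrite('pics/t3c.png',cv2.resize(im[200:270,120:210,::-1],None,fx=8,fy=8,interpolation=cv2.INTER_CUBIC))
E
```

```text
0.0498619870213006
```

View pics/t3c.png

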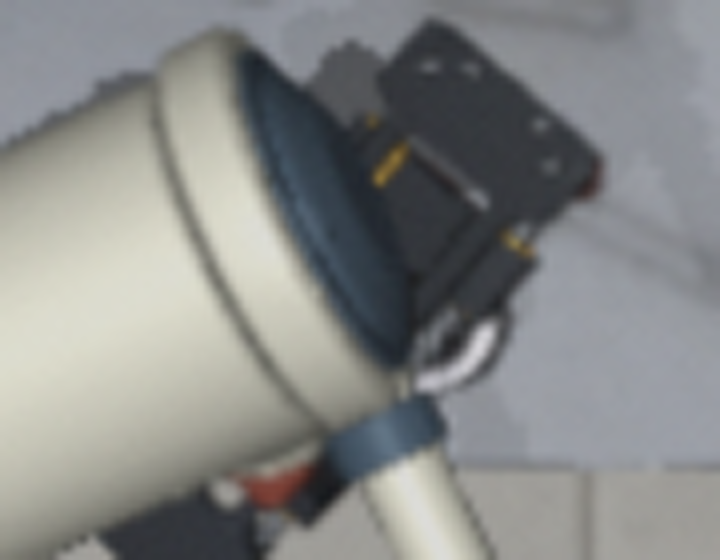

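```bash
python3 -m inch '{"claw":[0.046,0.046],"dp":[[0,0,0],[0,0,0]],"turn":[0,0]}' 4;  python3 - <<'E'
from ov import *
s=state();print(s['clock'],s['wrist_force'],s['ft_torque'],s['gripper_width'])
T=np.array(s['ee_pos']);S=Rz(np.radians(-40))
it=[(P@S.T+[.3937,.2277,.05],(0,255,0)) for P in spare()]
# body box
B=Rz(np.radians(-40));it+=[(P@B.T+T,(0,0,255)) for P in box(.089,.0375,.059,.1)+box(.0385,.010,-.017,.02)]
draw('top',it,(110,195,210,270),'t4.png',7);draw('scene',it,(150,190,270,290),'s4.png',6)
E
```

```text
clock: 6.85
ee_pos: [0.3934, 0.2231, 0.085]
tcp_rot: [-180.0, 0.0, 49.7]
wrist_force: [0.3, 0.1, 0.1]
gripper_width: 0.0459
6.85 [0.29751273 0.13907064 0.12473774] [-0.01769627  0.01625619  0.00167946] 0.04585775700590475
```

View pics/t4.png

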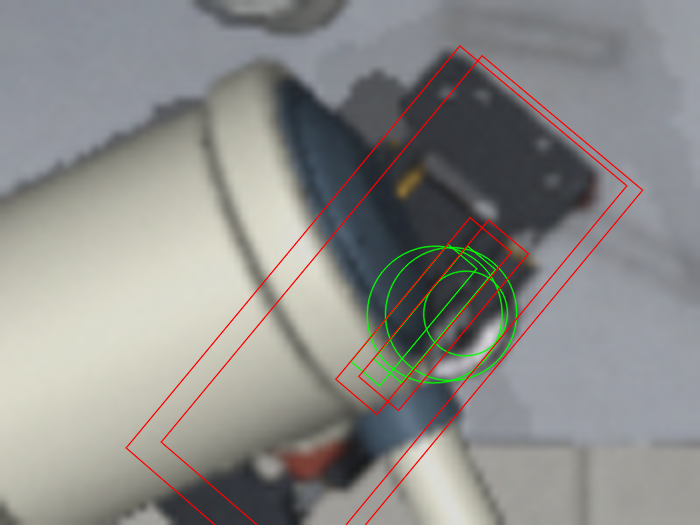

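View pics/s4.png

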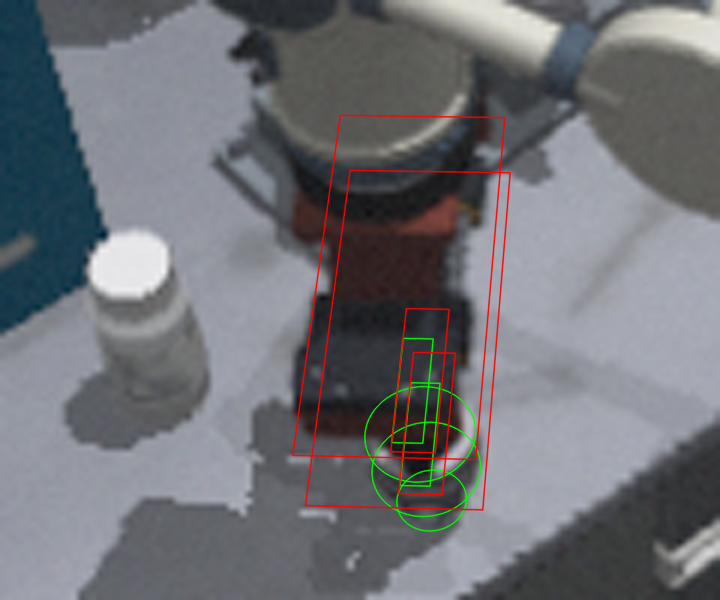

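```bash
python3 -m inch '{"claw":[0.0878,0.0878,0.0878,0.0878,0.0878],"dp":[[0,0,0],[0,0,0],[0,0,0.03],[-0.03,-0.03,0.07],[-0.06,-0.06,0.1]],"turn":[0,0,0,0,0]}' 10;  python3 - <<'E'
from h import *
print(state()['ee_pos'])
out=[]
for n,c in(('top',(110,190,210,265)),('scene',(150,200,270,290))):
    im=save(n,n+'5.png');out.append(cv2.resize(im[c[1]:c[3],c[0]:c[2],::-1],(720,540),interpolation=cv2.INTER_CUBIC));cv2.imwrite('pics/'+n+'5c.png',out[-1])
E
```

```text
clock: 7.45
ee_pos: [0.3386, 0.1685, 0.1797]
tcp_rot: [-180.0, 0.1, 49.8]
wrist_force: [0.8, -0.7, 0.1]
gripper_width: 0.0826
[0.33855402 0.16852156 0.17970964]
```

View pics/top5c.png

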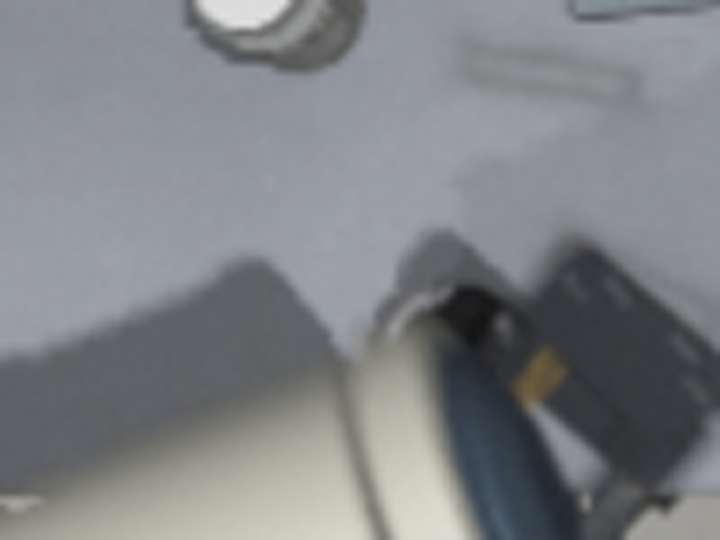

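View pics/scene5c.png

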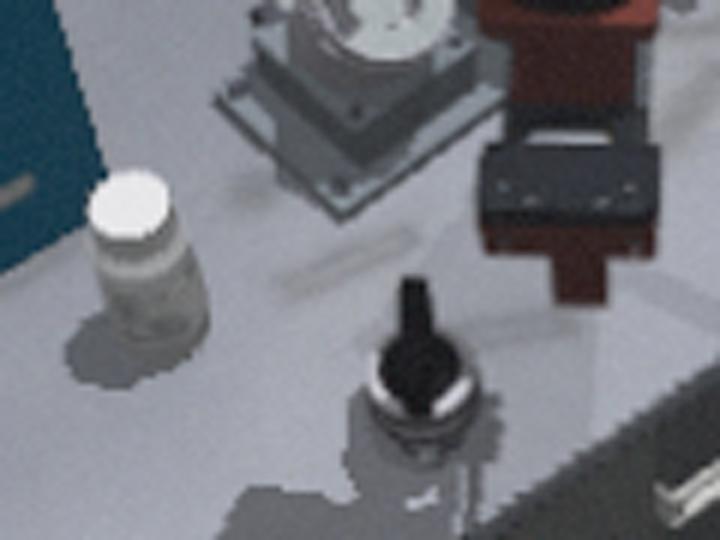

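```bash
python3 - <<'E'
from ov import *
T=np.array([.3386,.1685,.1797]);B=Rz(np.radians(-40.2))
for n in('scene','top'):
    print(n,'cam',-CAM[n]['R'].T@CAM[n]['t'])
it=[]
for s in(1,-1):
    for P in box(.0068,.010,-.017,.02): it.append(((P+[s*.0505,0,0])@B.T+T,(0,0,255)))
S=Rz(np.radians(-40));it+=[(P@S.T+[.3937,.2277,.05],(0,255,0)) for P in spare()]
draw('scene',it,(190,200,290,290),'s6.png',7);draw('top',it,(130,200,240,270),'t6.png',7)
E
```

```text
scene cam [-0.15273521  0.50321878  1.04418586]
top cam [0.39973289 0.00143168 1.17570813]
```

View pics/s6.png

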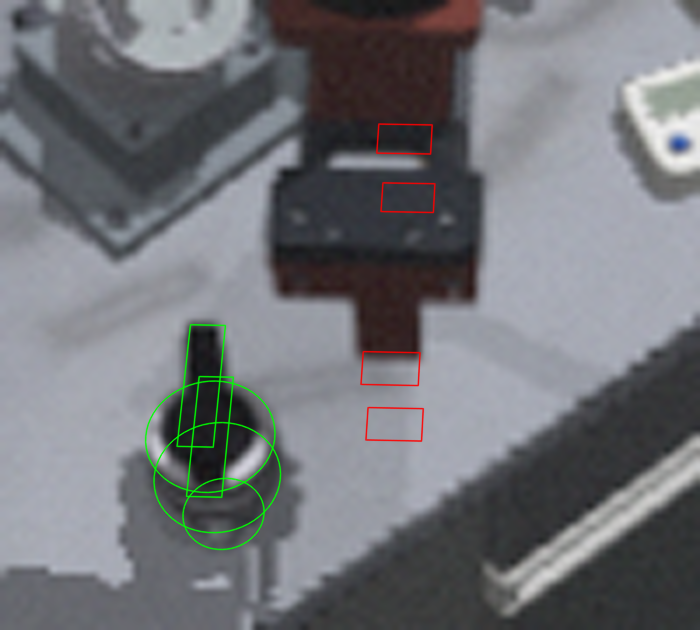

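View pics/t6.png

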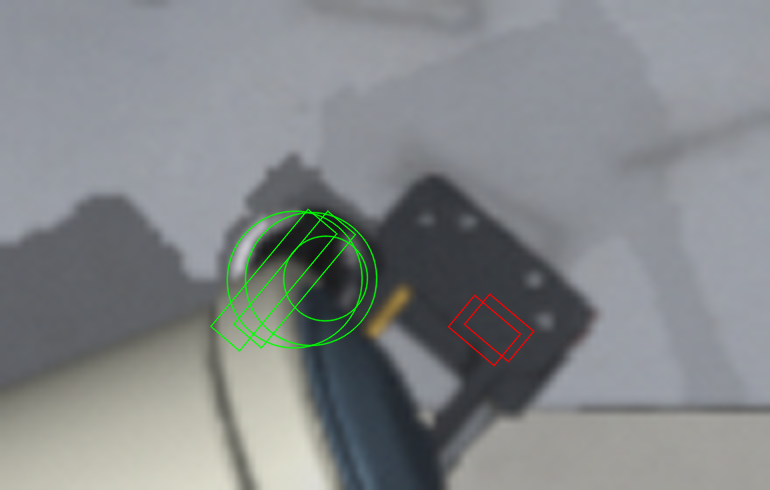

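```bash
python3 - <<'E'
from ov import *
s=state();T=np.array(s['ee_pos']);print(s['ee_pos'],s['tcp_rot'],s['gripper_width'],s['q'])
B=Rz(np.radians(-40.2))
it=[]
for P in box(.089,.0375,.059,.10): it.append((P@B.T+T,(0,0,255)))
for s in(1,-1):
    for P in box(.0068,.010,-.017,.02): it.append(((P+[s*.0505,0,0])@B.T+T,(0,255,255)))
draw('scene',it,(180,170,300,290),'s7.png',5);draw('top',it,(110,190,240,290),'t7.png',6)
E
```

```text
[0.33972653 0.16892659 0.18004074] [179.90761136  -0.18777365  49.67697867] 0.08777737094475255 [ 2.12893909e+01 -2.99879922e+01  1.03269225e+02  8.33839405e-03
  1.06509648e+02  6.16149478e+01]
```

View pics/s7.png

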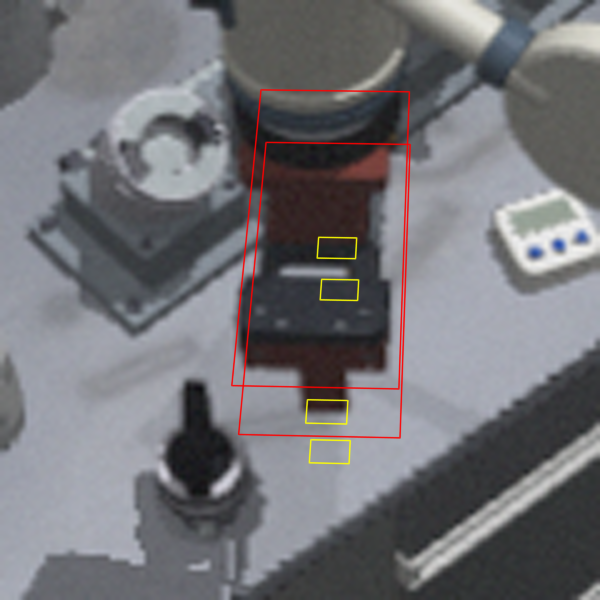

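View pics/t7.png

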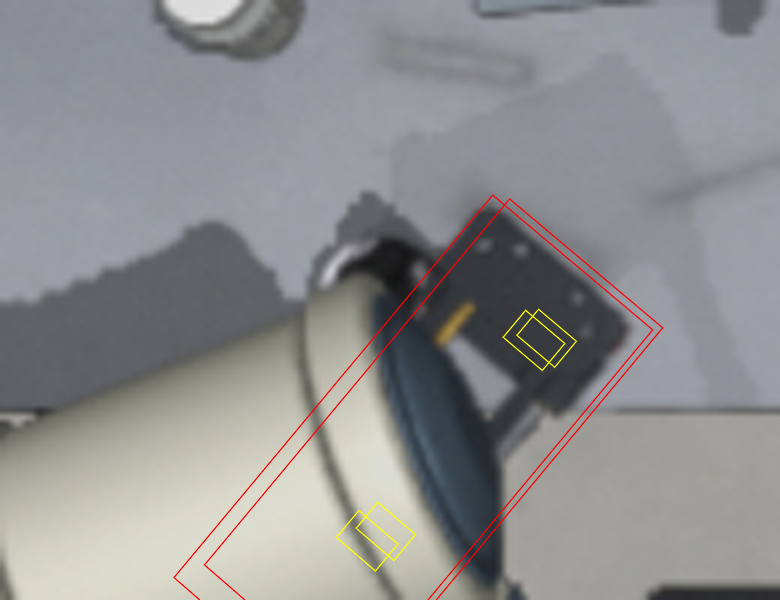

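```bash
python3 -m inch '{"claw":[0.0878,0.0878,0.0878,0.0878,0.0878,0.0878],"dp":[[0.02,0.02,0],[0.04,0.042,-0.02],[0.056,0.06,-0.05],[0.056,0.06,-0.08],[0.056,0.06,-0.105],[0.056,0.06,-0.12]],"turn":[0,0,0,0,0,0]}' 8; python3 -m inch '{"claw":[0.0878],"dp":[[0,0,0]],"turn":[0]}'; python3 - <<'E'
from h import *
s=state();print(s['ee_pos'],s['wrist_force'])
for n,c in(('top',(110,190,230,280)),('scene',(150,190,270,280))):
    im=eyes.snapshot(n);cv2.imwrite('pics/'+n+'8c.png',cv2.resize(im[c[1]:c[3],c[0]:c[2],::-1],(720,540),interpolation=cv2.INTER_CUBIC))
E
```

```text
clock: 8.35
ee_pos: [0.3934, 0.2286, 0.0541]
tcp_rot: [-179.8, 0.4, 49.8]
wrist_force: [-0.1, 0.0, -1.2]
gripper_width: 0.0881
clock: 8.45
ee_pos: [0.3934, 0.2283, 0.055]
tcp_rot: [-179.8, 0.4, 49.7]
wrist_force: [-0.4, 0.6, -0.6]
gripper_width: 0.0879
[0.39339513 0.22827196 0.05503543] [-0.43408451  0.55427217 -0.58799814]
```

View pics/scene8c.png

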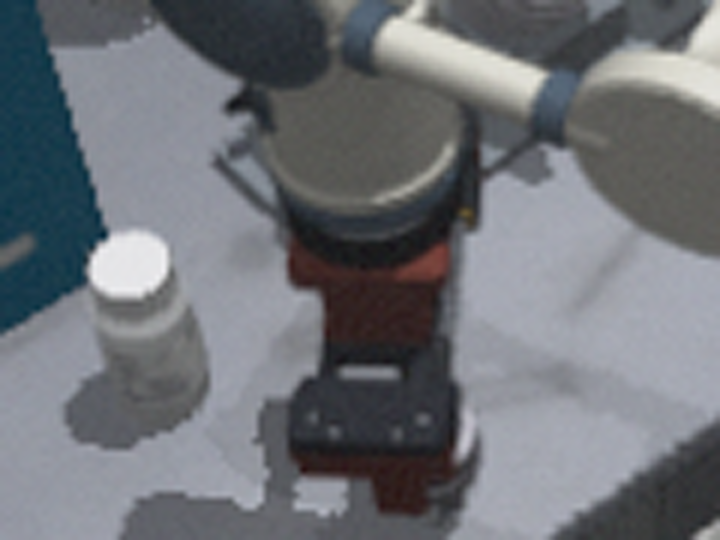

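View pics/top8c.png

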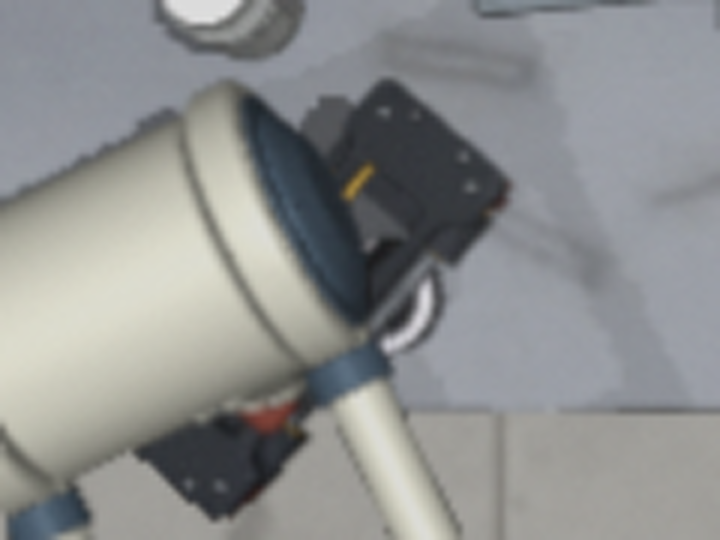

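```bash
python3 -m inch '{"claw":[0.052,0.052,0.052,0.052,0.052],"dp":[[0,0,0],[0,0,0],[0,0,0],[0,0,0],[0,0,0]],"turn":[0,0,0,0,0]}' 8; python3 - <<'E'
from ov import *
T=np.array([.3934,.2283,.055]);d=np.array([-.766,.643,0])
for z in(-.017,.02,.04): print(z,proj('scene',T+d*.0575+[0,0,z]),proj('top',T-d*.057+[0,0,z]))
print(state()['gripper_width'])
E
```

```text
clock: 9.05
ee_pos: [0.3957, 0.2289, 0.0595]
tcp_rot: [180.0, -0.1, 49.7]
wrist_force: [-0.3, -0.7, 1.8]
gripper_width: 0.0563
-0.017 [218.4039175  284.34536935] [186.51138664 223.36003727]
0.02 [217.1409322  277.76523351] [184.18877448 222.91756658]
0.04 [216.43140785 274.05795619] [182.86805433 222.66582538]
0.05633796090899922
```

```bash
python3 - <<'E'
from h import *
for n,c in(('scene',(180,230,260,290)),):
    im=eyes.snapshot(n);cv2.imwrite('pics/'+n+'9c.png',cv2.resize(im[c[1]:c[3],c[0]:c[2],::-1],(720,540),interpolation=cv2.INTER_CUBIC))
E
```

```text
(no output)
```

View pics/scene9c.png

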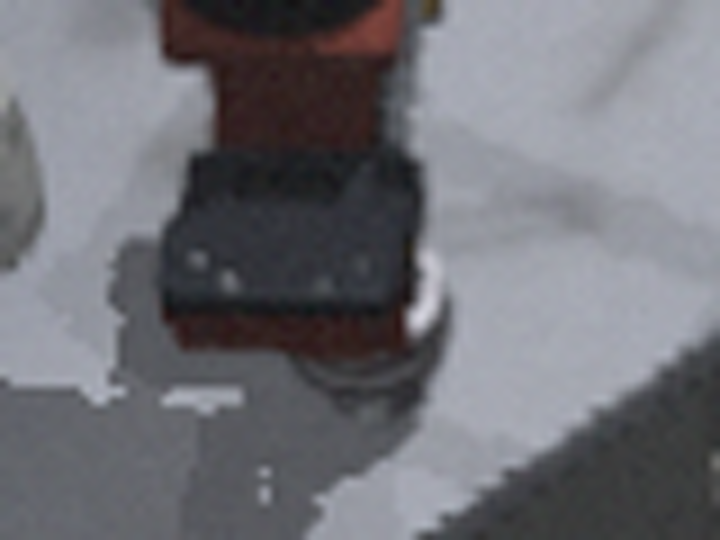

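```bash
python3 - <<'E'
from h import *
for z in(.08,.1,.118,.14): 
    p=onz('scene',[212,268.5],z);d=p[:2]-[.3957,.2289];print(z,p.round(3),'along',(d@[-.766,.643]).round(3),'perp',(d@[.643,.766]).round(3))
# earlier fingertip seen with TCP .055 (opening 88): 
for z in(.038,.06,.08,.1):
    p=onz('scene',[217.2,275.8],z);d=p[:2]-[.3934,.2283];print(z,'along',(d@[-.766,.643]).round(3))
E
```

```text
0.08 [0.379 0.261 0.08 ] along 0.033 perp 0.014
0.1 [0.368 0.266 0.1  ] along 0.045 perp 0.011
0.118 [0.358 0.271 0.118] along 0.056 perp 0.008
0.14 [0.346 0.276 0.14 ] along 0.069 perp 0.004
0.038 along 0.031
0.06 along 0.043
0.08 along 0.054
0.1 along 0.066
```

```bash
python3 - <<'E'
from h import *
from scipy.optimize import brentq
def solve(uv,T,al):
    f=lambda z:(onz('scene',uv,z)[:2]-T[:2])@[-.764,.645]-al
    z=brentq(f,0,.4);return z, z-T[2]
T=np.array([.3395,.1688,.180]);print('body bot',solve([243,243.6],T,.089),'tip',solve([245,251.3],T,.0575))
T=np.array([.3957,.2289,.0595]);print('body',solve([212,268.5],T,.089))
T=np.array([.3934,.2283,.055]);print('tip',solve([217.2,275.5],T,.0575),solve([217.2,275.5],T,.045))
E
```

```text
body bot (0.29374248663071184, np.float64(0.11374248663071185)) tip (0.2136122455542524, np.float64(0.03361224555425241))
body (0.17512687488297615, np.float64(0.11562687488297616))
tip (0.08736472475879284, np.float64(0.03236472475879284)) (0.06509525121210523, np.float64(0.010095251212105229))
```

```bash
python3 -m inch '{"claw":[0.07,0.07,0.07,0.07,0.07,0.07],"dp":[[0,0,0],[0,0,0],[-0.001,0,-0.01],[-0.001,0,-0.02],[-0.001,0,-0.028],[-0.001,0,-0.028]],"turn":[0,0,0,0,0,0]}' 8;python3 -m inch '{"claw":[0.052,0.052,0.052,0.052],"dp":[[0,0,0],[0,0,0],[0,0,0],[0,0,0]],"turn":[0,0,0,0]}' 8
```

```text
clock: 9.7
ee_pos: [0.393, 0.2283, 0.0287]
tcp_rot: [-179.9, 0.2, 49.7]
wrist_force: [0.1, -0.6, -0.6]
gripper_width: 0.07
clock: 10.1
ee_pos: [0.3945, 0.2289, 0.0313]
tcp_rot: [180.0, -0.0, 49.7]
wrist_force: [0.3, -1.5, 0.3]
gripper_width: 0.0569
```

```bash
python3 -m inch '{"claw":[0.052,0.052,0.052,0.052,0.052,0.052,0.052,0.052],"dp":[[-0.0045,-0.0055,-0.001],[-0.009,-0.011,0],[-0.014,-0.0164,0],[-0.0186,-0.0219,-0.0005],[-0.0232,-0.0273,-0.0022],[-0.0277,-0.0327,-0.0042],[-0.028,-0.033,-0.0045],[-0.028,-0.033,-0.0045]],"turn":[0,0,0,0,0,0,0,0]}' 6; python3 - <<'E'
from h import *
s=state();print(s['wrist_force'],s['ft_torque'])
for n,c in(('scene',(180,210,260,280)),('top',(140,210,220,270))):
    im=eyes.snapshot(n);cv2.imwrite('pics/'+n+'10c.png',cv2.resize(im[c[1]:c[3],c[0]:c[2],::-1],None,fx=8,fy=8,interpolation=cv2.INTER_CUBIC))
E
```

```text
clock: 10.9
ee_pos: [0.3659, 0.1955, 0.0265]
tcp_rot: [-180.0, 0.0, 49.7]
wrist_force: [-0.3, -2.0, 4.3]
gripper_width: 0.0564
[-0.32952119 -2.03842183  4.30293595] [-0.49251256 -0.12558375 -0.04533235]
```

View pics/scene10c.png

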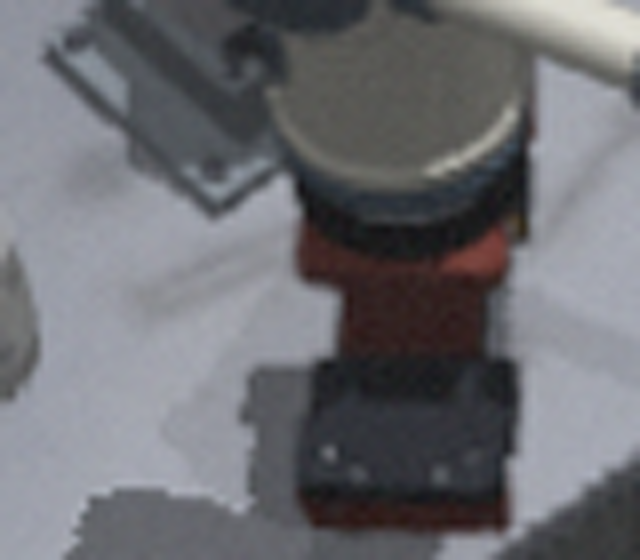

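View pics/top10c.png

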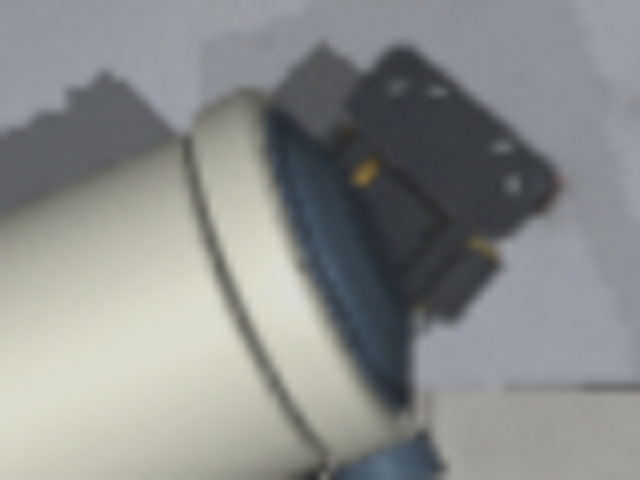

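```bash
python3 -m inch '{"claw":[0.05,0.05,0.05,0.05,0.05,0.05,0.05,0.05],"dp":[[0,0,0],[0,0,0],[0,0,0.03],[0.01,0,0.07],[0.02,-0.02,0.11],[0.02,-0.04,0.15],[0.02,-0.05,0.17],[0.02,-0.06,0.17]],"turn":[0,0,0,-0.15,-0.3,-0.45,-0.6,-0.75]}' 45; python3 -m inch '{"claw":[0.05,0.05,0.05],"dp":[[0,0,0],[0,0,0],[0,0,0]],"turn":[-0.15,-0.15,-0.15]}' 45; python3 - <<'E'
from h import *
s=state();print(s['wrist_force'],s['ft_torque'],s['q'])
for n in('scene','top'):save(n,n+'11.png')
E
```

```text
clock: 11.8
ee_pos: [0.387, 0.1363, 0.199]
tcp_rot: [-179.9, -0.2, 6.4]
wrist_force: [-0.4, -0.6, -2.6]
gripper_width: 0.0558
clock: 12.1
ee_pos: [0.3858, 0.1363, 0.1951]
tcp_rot: [180.0, 0.2, -1.6]
wrist_force: [0.2, 0.8, -3.0]
gripper_width: 0.0559
[ 0.19497707  0.81244055 -3.03622244] [ 0.04622345  0.08225049 -0.02714632] [ 1.46475546e+01 -2.44585237e+01  9.78775560e+01  4.65980588e-02
  1.06735030e+02  1.06235396e+02]
```

View pics/scene11.png

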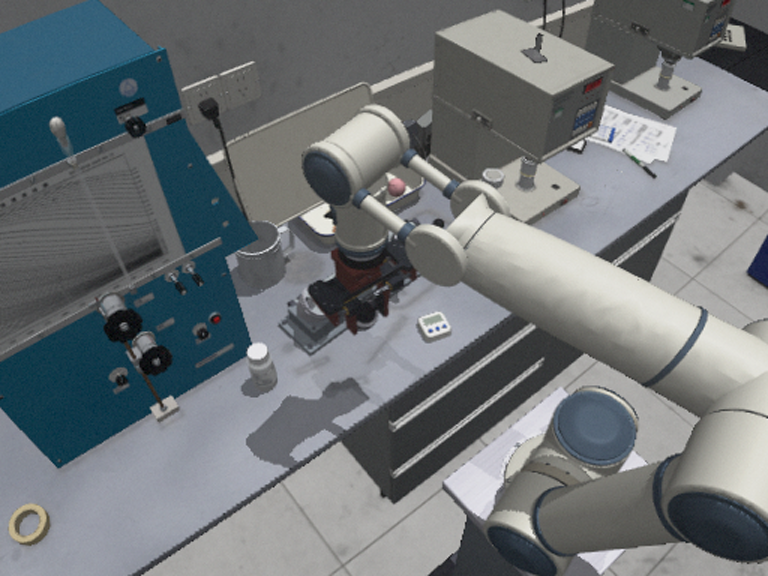

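View pics/top11.png

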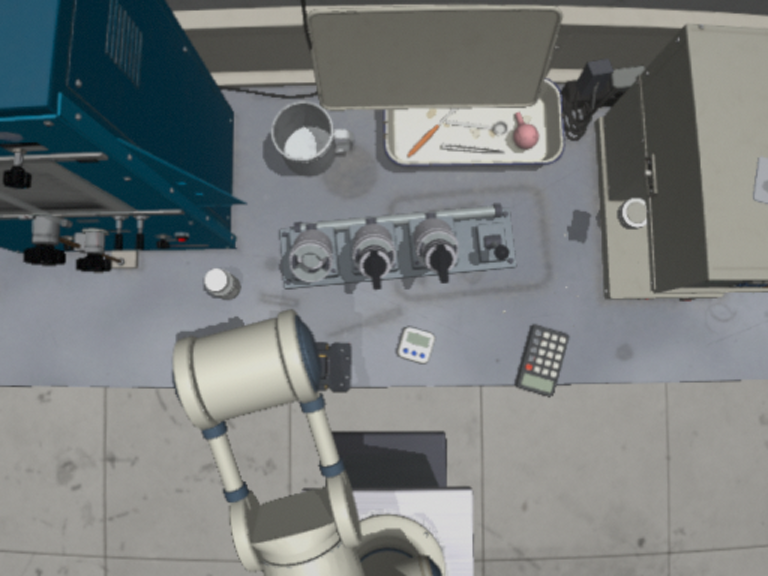

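```bash
cat > o3.py <<'E'
from ov import *
import sys
def Rx(a): c,s=np.cos(a),np.sin(a);return np.array([[1,0,0],[0,c,-s],[0,s,c]])
dz=float(sys.argv[1]);th=float(sys.argv[2]);cr=tuple(map(int,sys.argv[3].split(',')));tag=sys.argv[4];sc=int(sys.argv[5]);cam=sys.argv[6] if len(sys.argv)>6 else 'scene'
s=state();T=np.array(s['ee_pos']);jaw=s['tcp_rot'][2]+90
R=Rz(np.radians(jaw))@Rx(-np.radians(th))  # jaw~+y; lean z toward -x
if R[0,2]>0 and th>0: R=Rz(np.radians(jaw))@Rx(np.radians(th))
print(s['clock'],T,jaw,R[:,2])
C=T+[0,0,dz]-.031*R[:,2]
it=[(P@R.T+C,(0,255,0)) for P in spare()]
B=Rz(np.radians(jaw));w=s['gripper_width']/2
for k in(1,-1):
    for P in box(.0068,.010,-.017+.05,.02+.05): it.append(((P+[k*(w+.0068),0,0])@B.T+T,(0,255,255)))
M=np.array([.561,.128,.1065]);H=headR(np.radians(5.3))
it+=[(P@H.T+M,(0,0,255)) for P in(circ(.036,0),circ(.0195,0))]
im=eyes.snapshot(cam);draw(cam,it,cr,tag+'.png',sc,im);draw(cam,[],cr,tag+'r.png',sc,im)
a=np.hstack([cv2.imread(f'pics/{tag}{q}.png') for q in('r','')]);f=min(1,800/a.shape[1],600/a.shape[0]);cv2.imwrite(f'pics/{tag}.png',cv2.resize(a,None,fx=f,fy=f,interpolation=cv2.INTER_AREA))
E
python3 o3.py .05 30 190,170,290,240 s12 4
```

```text
12.2 [0.38588908 0.136243   0.19555857] 88.3672436354128 [-0.49979699  0.01424656  0.8660254 ]
```

View pics/s12.png

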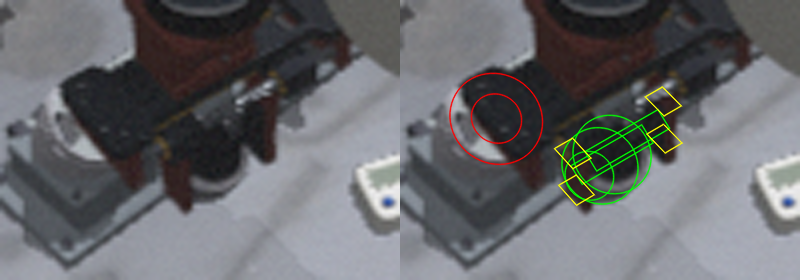

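```bash
python3 o3.py .05 30 222,185,268,228 s13 9
```

```text
12.25 [0.38596683 0.1362053  0.19576483] 88.32789172301798 [-0.49978709  0.01458983  0.8660254 ]
```

View pics/s13.png

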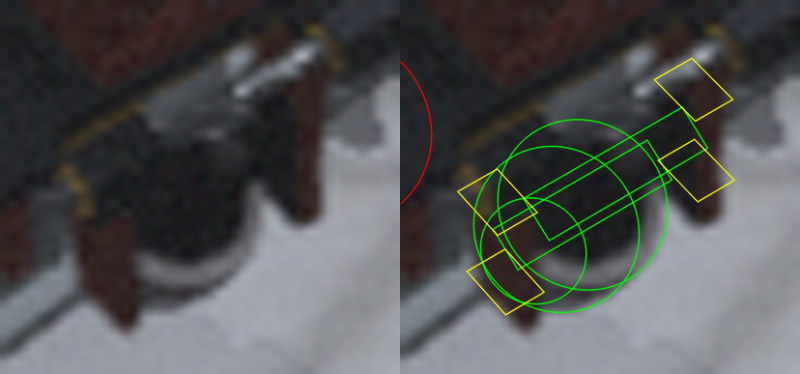

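```bash
for t in 15 22 38; do python3 o3.py .05 $t 222,185,268,228 q$t 9; done; python3 - <<'E'
import cv2,numpy as np
a=[cv2.imread(f'pics/q{t}.png') for t in(15,22,38)];w=a[0].shape[1]//2
o=np.hstack([x[:,w:] for x in a]);print(o.shape);cv2.imwrite('pics/q.png',cv2.resize(o,(800,int(o.shape[0]*800/o.shape[1]))))
E
```

```text
12.3 [0.38602319 0.13617771 0.19595689] 88.2951362673993 [-0.25870448  0.00770015  0.96592583]
12.35 [0.38608979 0.13612033 0.1961174 ] 88.26273903568925 [-0.37443441  0.01135668  0.92718385]
12.4 [0.38614941 0.13609299 0.19626523] 88.2407701667568 [-0.61537129  0.01890052  0.78801075]
(374, 1200, 3)
```

View pics/q.png

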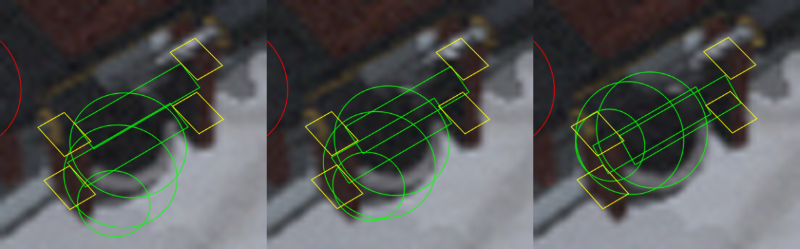

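```bash
python3 -m inch '{"claw":[0.05,0.05,0.05,0.05,0.05,0.05,0.05],"dp":[[0.03,-0.003,0],[0.06,-0.006,0],[0.09,-0.009,0],[0.115,-0.012,0],[0.127,-0.0125,-0.01],[0.127,-0.0125,-0.035],[0.127,-0.0125,-0.045]],"turn":[0,0,0,0,0,0,0]}' 45; python3 -m inch '{"claw":[0.05],"dp":[[0,0,0]],"turn":[0]}'; python3 o3.py .05 30 185,165,260,225 s14 7; python3 o3.py .05 30 165,130,245,200 t14 7 top
```

```text
clock: 13.15
ee_pos: [0.512, 0.1233, 0.1481]
tcp_rot: [180.0, 0.3, -1.8]
wrist_force: [0.1, 0.3, -3.8]
gripper_width: 0.0558
clock: 13.25
ee_pos: [0.5117, 0.1234, 0.1489]
tcp_rot: [180.0, 0.3, -1.8]
wrist_force: [0.2, 0.9, -3.5]
gripper_width: 0.056
13.25 [0.51165563 0.12336126 0.14886351] 88.17824611327399 [-0.49974728  0.01589512  0.8660254 ]
13.3 [0.51230773 0.12349033 0.15065779] 88.18404127346558 [-0.49974889  0.01584458  0.8660254 ]
```

View pics/s14.png

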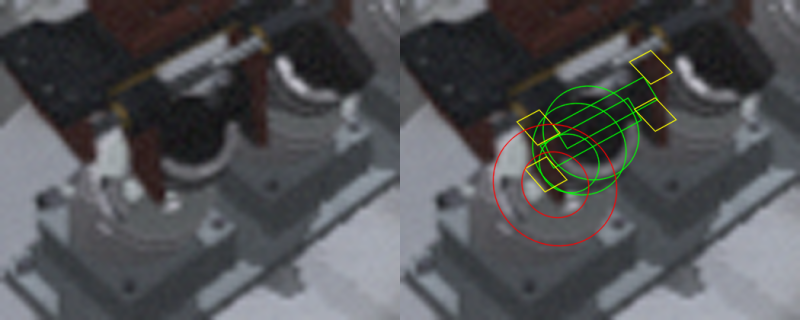

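View pics/t14.png

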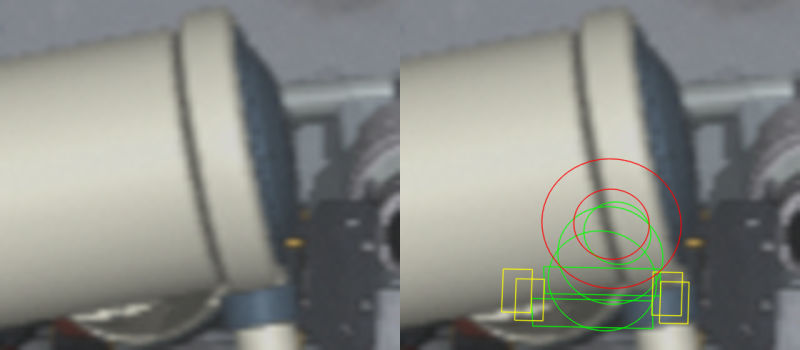

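```bash
python3 -m inch '{"claw":[0.05,0.05,0.05,0.05],"dp":[[0.002,0,-0.008],[0.004,0,-0.014],[0.0057,0.0005,-0.02],[0.0057,0.0005,-0.02]],"turn":[0,0,0,0]}' 45; python3 o3.py .05 30 185,165,260,225 s15 7
```

```text
clock: 13.75
ee_pos: [0.5186, 0.1239, 0.1302]
tcp_rot: [180.0, 0.1, -1.8]
wrist_force: [-0.3, 0.2, -3.3]
gripper_width: 0.0558
13.75 [0.51860952 0.12386616 0.13018362] 88.15762804903866 [-0.49974153  0.01607496  0.8660254 ]
```

View pics/s15.png

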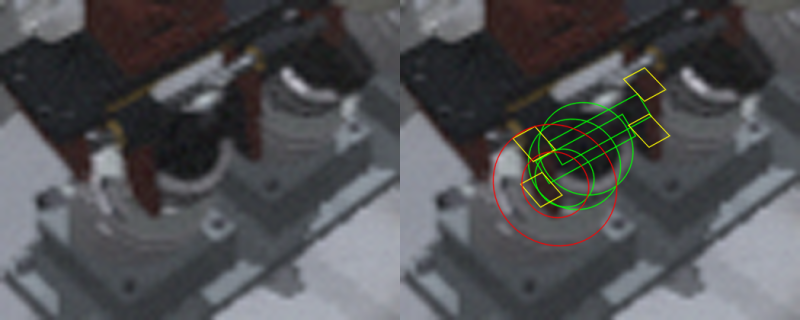

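```bash
python3 -m inch '{"claw":[0.05,0.05,0.05,0.05],"dp":[[0.001,0,-0.0017],[0.002,0.0002,-0.0035],[0.003,0.0003,-0.0052],[0.004,0.0004,-0.007]],"turn":[0,0,0,0]}' 25; python3 -m inch '{"claw":[0.05,0.05],"dp":[[0.001,0,-0.0017],[0.001,0,-0.0017]],"turn":[0,0]}' 25;  python3 -m inch '{"claw":[0.05,0.05],"dp":[[0.001,0,-0.0017],[0.001,0,-0.0017]],"turn":[0,0]}' 25
```

```text
clock: 14.2
ee_pos: [0.5216, 0.1243, 0.1298]
tcp_rot: [-180.0, -0.0, -1.8]
wrist_force: [-20.0, -0.7, 27.6]
gripper_width: 0.0557
clock: 14.4
ee_pos: [0.5232, 0.1244, 0.1298]
tcp_rot: [-180.0, -0.2, -1.8]
wrist_force: [-18.7, -2.4, 25.8]
gripper_width: 0.0563
clock: 14.6
ee_pos: [0.5246, 0.1245, 0.1295]
tcp_rot: [-179.9, -0.3, -1.8]
wrist_force: [-19.3, -0.8, 29.5]
gripper_width: 0.0559
```

```bash
python3 - <<'E'
from h import *
s=state();print(s['wrist_force'],s['ft_torque'],s['ee_pos'])
E
python3 o3.py .05 30 185,165,260,225 s16 10; python3 - <<'E'
from ov import *
im=cv2.imread('pics/s16r.png');print(im.shape);cv2.imwrite('pics/s16z.png',im)
E
```

```text
[-19.34586664  -0.82774212  29.51369183] [-0.70099166  3.05261591 -0.21491721] [0.52463061 0.12453737 0.12951338]
14.6 [0.52463061 0.12453737 0.12951338] 88.16195363129866 [-0.49974274  0.01603723  0.8660254 ]
(600, 750, 3)
```

View pics/s16z.png

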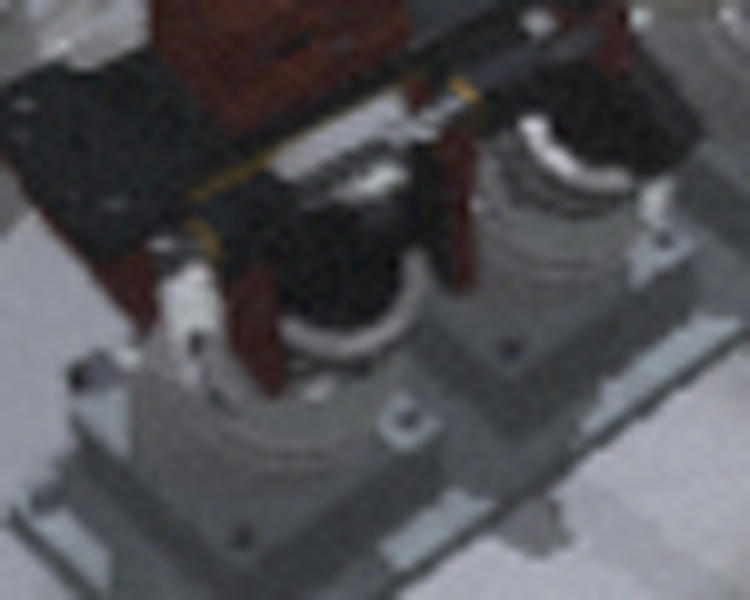

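```bash
python3 -m inch '{"claw":[0.05,0.05,0.05],"dp":[[-0.005,0.001,0.01],[-0.009,0.0025,0.015],[-0.009,0.0025,0.015]],"turn":[0,0.05,0.05]}' 45; python3 o3.py .05 30 185,165,260,225 s17 10;
```

```text
clock: 14.95
ee_pos: [0.5163, 0.1271, 0.1372]
tcp_rot: [-180.0, -0.1, 1.1]
wrist_force: [-0.8, -0.1, -2.5]
gripper_width: 0.056
14.95 [0.51627415 0.12709635 0.13716164] 91.0691211436257 [-0.49991296 -0.0093293   0.8660254 ]
```

View pics/s17r.png

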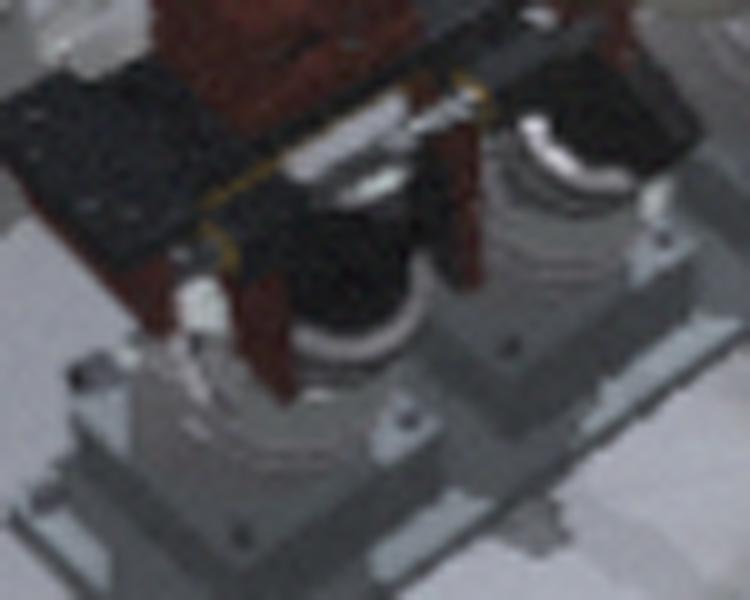

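View pics/s17.png

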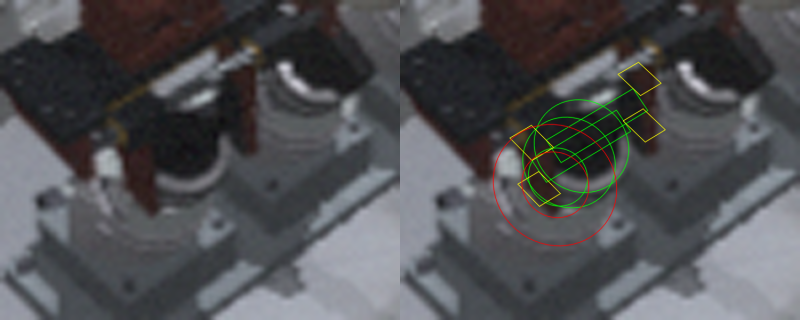

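```bash
python3 -m inch '{"claw":[0.05,0.05,0.05],"dp":[[0.0015,0,-0.0026],[0.003,0.0003,-0.0052],[0.003,0.0003,-0.0052]],"turn":[0,0,0]}' 45; python3 -m inch '{"claw":[0.05,0.05],"dp":[[0.001,0,-0.0018],[0.001,0,-0.0018]],"turn":[0,0]}'; python3 -m inch '{"claw":[0.05,0.05],"dp":[[0.001,0,-0.0018],[0.001,0,-0.0018]],"turn":[0,0]}';python3 - <<'E'
from h import *
print(state()['ft_torque'])
E
```

```text
clock: 15.3
ee_pos: [0.5187, 0.1269, 0.1294]
tcp_rot: [180.0, 0.1, 1.0]
wrist_force: [-0.5, -0.3, -2.5]
gripper_width: 0.056
clock: 15.5
ee_pos: [0.5198, 0.127, 0.1289]
tcp_rot: [180.0, 0.0, 1.0]
wrist_force: [-1.1, -0.4, -1.6]
gripper_width: 0.0557
clock: 15.7
ee_pos: [0.5205, 0.127, 0.1287]
tcp_rot: [180.0, 0.0, 1.0]
wrist_force: [-6.1, -0.9, 5.1]
gripper_width: 0.0556
[-0.18051883  1.24799961  0.04082831]
```

```bash
python3 -m inch '{"claw":[0.05,0.05,0.05],"dp":[[0,0.001,0],[0,0.002,0],[0,0.003,0]],"turn":[0,0,0]}' 45; python3 -m inch '{"claw":[0.05,0.05],"dp":[[0,0.001,0],[0,0.002,0]],"turn":[0,0]}'; python3 -m inch '{"claw":[0.05,0.05],"dp":[[0,0.001,0],[0,0.002,0]],"turn":[0,0]}';python3 - <<'E'
from h import *
print(state()['ft_torque'])
E
```

```text
clock: 16.0
ee_pos: [0.5206, 0.1277, 0.1288]
tcp_rot: [179.7, 0.0, 0.9]
wrist_force: [-6.3, -9.7, 7.5]
gripper_width: 0.0557
clock: 16.2
ee_pos: [0.5207, 0.1281, 0.1289]
tcp_rot: [179.6, 0.0, 0.8]
wrist_force: [-5.2, -14.4, 8.2]
gripper_width: 0.0562
clock: 16.4
ee_pos: [0.5209, 0.1288, 0.129]
tcp_rot: [179.4, -0.0, 0.7]
wrist_force: [-5.7, -18.1, 7.5]
gripper_width: 0.0556
[-3.94667635  1.13509608 -0.39033848]
```

```bash
python3 -m inch '{"claw":[0.05,0.05,0.05,0.05],"dp":[[0,-0.003,0],[0,-0.006,0],[0,-0.0075,0],[0,-0.0075,0]],"turn":[0,0,0,0]}' 45; python3 -m inch '{"claw":[0.05,0.05],"dp":[[0,-0.001,0],[0,-0.002,0]],"turn":[0,0]}'; python3 -m inch '{"claw":[0.05,0.05],"dp":[[0,-0.001,0],[0,-0.002,0]],"turn":[0,0]}';python3 - <<'E'
from h import *
print(state()['ft_torque'])
E
```

```text
clock: 16.8
ee_pos: [0.5206, 0.1273, 0.1288]
tcp_rot: [-179.9, -0.0, 1.0]
wrist_force: [-6.2, 1.0, 4.6]
gripper_width: 0.0559
clock: 17.0
ee_pos: [0.5206, 0.1266, 0.1288]
tcp_rot: [-179.8, -0.0, 1.1]
wrist_force: [-4.7, 5.3, 4.0]
gripper_width: 0.0556
clock: 17.2
ee_pos: [0.5208, 0.1246, 0.1287]
tcp_rot: [-179.8, -0.1, 1.1]
wrist_force: [-3.2, 4.8, 3.0]
gripper_width: 0.056
[1.19973683 0.77385298 0.12701784]
```

```bash
python3 -m inch '{"claw":[0.05,0.05,0.05],"dp":[[-0.002,0.002,0.004],[-0.003,0.0025,0.004],[-0.003,0.0025,0.004]],"turn":[-0.04,-0.08,-0.08]}' 45; python3 -m inch '{"claw":[0.05,0.05,0.05],"dp":[[0.001,0,-0.0018],[0.002,0,-0.0036],[0.003,0,-0.0052]],"turn":[0,0,0]}'; python3 -m inch '{"claw":[0.05,0.05],"dp":[[0.001,0,-0.0018],[0.001,0,-0.0018]],"turn":[0,0]}';python3 - <<'E'
from h import *
print(state()['ft_torque'])
E
```

```text
clock: 17.5
ee_pos: [0.5181, 0.1252, 0.1312]
tcp_rot: [-180.0, -0.0, -3.6]
wrist_force: [-0.4, 0.4, -3.0]
gripper_width: 0.0555
clock: 17.8
ee_pos: [0.5207, 0.1251, 0.1282]
tcp_rot: [-180.0, -0.0, -3.5]
wrist_force: [-8.6, -2.8, 13.8]
gripper_width: 0.0557
clock: 18.0
ee_pos: [0.5215, 0.1248, 0.1282]
tcp_rot: [180.0, -0.1, -3.5]
wrist_force: [-10.4, -2.1, 15.5]
gripper_width: 0.056
[-0.45075488  2.06311504 -0.06136882]
```

```bash
for i in 1 2 3; do python3 -m inch '{"claw":[0.05,0.05],"dp":[[-0.001,0,0.0003],[-0.002,0,0.0006]],"turn":[0,0]}' 45; done;python3 - <<'E'
from h import *
print(state()['ft_torque'])
E
```

```text
clock: 18.2
ee_pos: [0.5207, 0.1248, 0.1281]
tcp_rot: [-180.0, -0.2, -3.6]
wrist_force: [-2.6, -1.5, 8.8]
gripper_width: 0.0561
clock: 18.4
ee_pos: [0.5196, 0.1249, 0.1279]
tcp_rot: [-180.0, -0.3, -3.6]
wrist_force: [-0.4, -0.6, 4.1]
gripper_width: 0.0556
clock: 18.6
ee_pos: [0.5166, 0.1251, 0.127]
tcp_rot: [-180.0, -0.1, -3.6]
wrist_force: [1.3, -1.8, 3.9]
gripper_width: 0.0558
[-0.02299585 -0.31161395 -0.03328299]
```

```bash
for i in 1 2; do python3 -m inch '{"claw":[0.05,0.05],"dp":[[0,0,-0.0015],[0,0,-0.003]],"turn":[0,0]}' 45;python3 - <<'E'
from h import *
print(state()['ft_torque'])
E
done
```

```text
clock: 18.8
ee_pos: [0.5165, 0.1252, 0.1265]
tcp_rot: [-180.0, -0.2, -3.6]
wrist_force: [-6.6, -2.5, 21.6]
gripper_width: 0.0555
[-0.2240172   0.94918671  0.00163861]
clock: 19.0
ee_pos: [0.5167, 0.1252, 0.1263]
tcp_rot: [-179.9, -0.3, -3.5]
wrist_force: [-11.0, -2.8, 32.8]
gripper_width: 0.0558
[-0.38085845  1.83372157 -0.00865399]
```

```bash
python3 -m inch '{"claw":[0.05,0.05,0.05,0.05,0.05,0.05,0.05,0.05],"dp":[[-0.01,0,0.02],[-0.02,0,0.05],[-0.03,0,0.07],[-0.04,0,0.08],[-0.05,0,0.08],[-0.05,0,0.08],[-0.05,0,0.08],[-0.05,0,0.08]],"turn":[0,0.15,0.3,0.45,0.6,0.75,0.9,1.05]}' 45; python3 -m inch '{"claw":[0.05],"dp":[[0,0,0]],"turn":[0]}'; python3 - <<'E'
from h import *
s=state();print(s['ee_pos'],s['tcp_rot'])
c=(195,150,285,220);im=eyes.snapshot('scene');cv2.imwrite('pics/s20.png',cv2.resize(im[c[1]:c[3],c[0]:c[2],::-1],None,fx=8,fy=8,interpolation=cv2.INTER_CUBIC))
E
```

```text
clock: 19.8
ee_pos: [0.4652, 0.1251, 0.1982]
tcp_rot: [-179.9, 0.1, 57.0]
wrist_force: [-0.4, -0.6, -2.2]
gripper_width: 0.0555
clock: 19.9
ee_pos: [0.4653, 0.1251, 0.1983]
tcp_rot: [-179.9, 0.1, 56.7]
wrist_force: [0.5, -0.6, -3.2]
gripper_width: 0.0557
[0.46527553 0.12505256 0.19831464] [-1.79858612e+02  1.27738468e-01  5.66878128e+01]
```

View pics/s20.png

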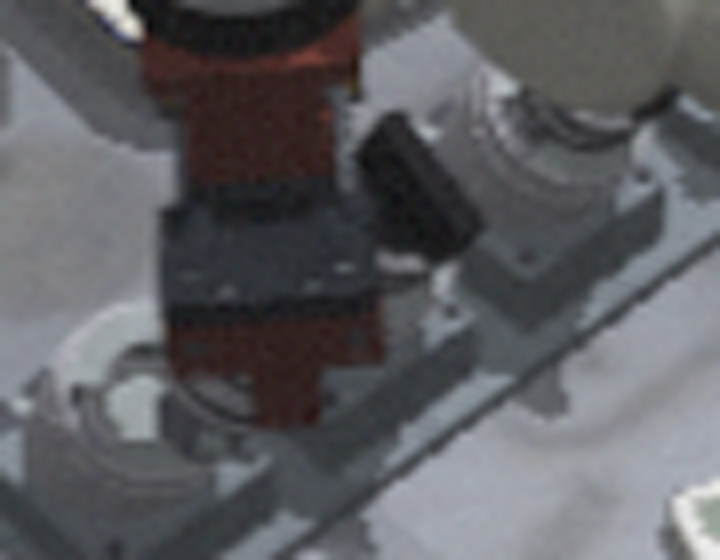

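```bash
for t in 18 24 30; do python3 o3.py .05 $t 205,180,250,215 q$t 12; done; python3 - <<'E'
import cv2,numpy as np
a=[cv2.imread(f'pics/q{t}.png') for t in(18,24,30)];w=a[0].shape[1]//2
o=np.hstack([a[0][:,:w]]+[x[:,w:] for x in a]);o2=np.vstack([o[:,:2*w],o[:,2*w:]]);print(o2.shape);cv2.imwrite('pics/qq.png',o2)
E
```

```text
19.95 [0.46539851 0.12503715 0.19854212] 146.42270066567056 [-0.1709054  -0.25745455  0.95105652]
20.0 [0.46552248 0.12504537 0.19880772] 146.37004389806336 [-0.22526172 -0.33866186  0.91354546]
20.05 [0.46563732 0.1250457  0.19909317] 146.39094259244717 [-0.27676161 -0.41641687  0.8660254 ]
(622, 800, 3)
```

View pics/qq.png

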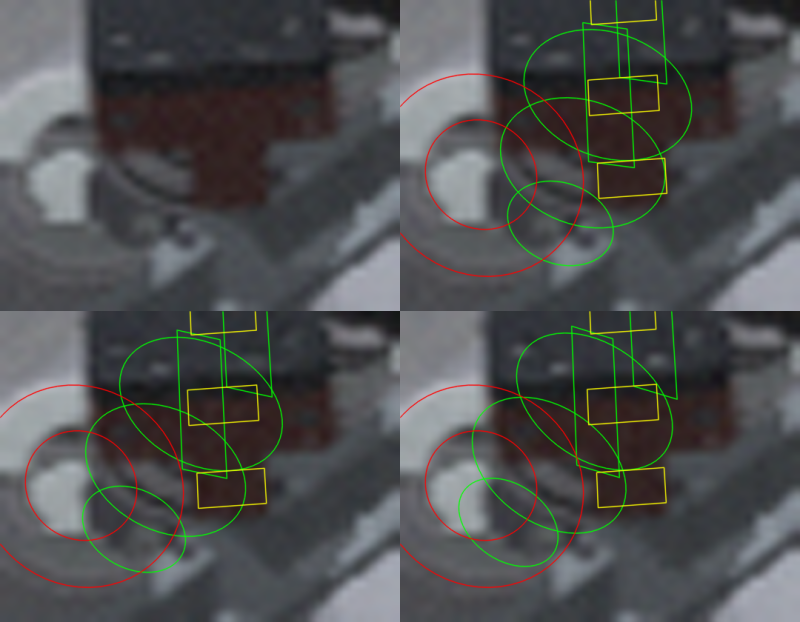

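```bash
python3 -m inch '{"claw":[0.05,0.05,0.05,0.05,0.05,0.05,0.05,0.05],"dp":[[0.01,0.0005,0],[0.02,0.001,0],[0.03,0.0015,0],[0.04,0.002,0],[0.05,0.003,0],[0.061,0.004,-0.01],[0.061,0.004,-0.035],[0.061,0.004,-0.05]],"turn":[-0.13,-0.26,-0.39,-0.52,-0.65,-0.78,-0.91,-1.03]}' 45; python3 -m inch '{"claw":[0.05,0.05],"dp":[[0,0,0],[0,0,0]],"turn":[0,0]}'
```

```text
clock: 20.9
ee_pos: [0.5267, 0.129, 0.1479]
tcp_rot: [180.0, 0.1, -2.9]
wrist_force: [-1.0, -0.5, -2.8]
gripper_width: 0.0557
clock: 21.1
ee_pos: [0.5268, 0.1291, 0.1502]
tcp_rot: [180.0, 0.0, -2.3]
wrist_force: [0.4, -0.7, -2.1]
gripper_width: 0.0558
```

```bash
python3 -m inch '{"claw":[0.05,0.05,0.05,0.05],"dp":[[0,0,-0.007],[0,0,-0.014],[0,0,-0.0175],[0,0,-0.0175]],"turn":[0,0,0,0]}' 45; for i in 1 2; do python3 -m inch '{"claw":[0.05,0.05],"dp":[[0.001,0,-0.0017],[0.0017,0.0002,-0.003]],"turn":[0,0]}'; python3 - <<'E'
from h import *
print(state()['ft_torque'])
E
done
```

```text
clock: 21.5
ee_pos: [0.5269, 0.1291, 0.1326]
tcp_rot: [-180.0, -0.0, -2.4]
wrist_force: [0.5, 0.7, -3.0]
gripper_width: 0.0562
clock: 21.7
ee_pos: [0.5286, 0.1293, 0.1292]
tcp_rot: [180.0, 0.0, -2.4]
wrist_force: [0.4, -0.0, -3.1]
gripper_width: 0.0564
[ 0.00475521  0.05412547 -0.02309138]
clock: 21.9
ee_pos: [0.5304, 0.1295, 0.1262]
tcp_rot: [180.0, 0.0, -2.4]
wrist_force: [0.1, -0.4, -2.5]
gripper_width: 0.0557
[ 0.03931394  0.06264036 -0.05450211]
```

```bash
for i in 1 2 3; do python3 -m inch '{"claw":[0.05,0.05],"dp":[[0.001,0,-0.0017],[0.0017,0.0002,-0.003]],"turn":[0,0]}'; python3 - <<'E'
from h import *
print(state()['ft_torque'])
E
done
```

```text
clock: 22.1
ee_pos: [0.532, 0.1297, 0.1233]
tcp_rot: [180.0, 0.0, -2.4]
wrist_force: [-1.7, -0.6, -2.6]
gripper_width: 0.0558
[-0.00611873  0.18382287  0.00976076]
clock: 22.3
ee_pos: [0.5335, 0.1298, 0.1203]
tcp_rot: [180.0, 0.0, -2.4]
wrist_force: [-1.9, -0.8, -2.1]
gripper_width: 0.0558
[-0.08702274  0.44898638 -0.02998131]
clock: 22.5
ee_pos: [0.5348, 0.1299, 0.118]
tcp_rot: [180.0, 0.1, -2.4]
wrist_force: [-7.5, -2.4, 2.7]
gripper_width: 0.0556
[-0.25846297  1.20419094 -0.05512222]
```

```bash
python3 -m inch '{"claw":[0.05,0.05,0.05,0.05],"dp":[[-0.0015,-0.001,-0.001],[-0.003,-0.002,-0.002],[-0.0045,-0.003,-0.0035],[-0.006,-0.004,-0.005]],"turn":[0,0,0,0]}' 18; python3 - <<'E'
from h import *
print(state()['ft_torque'])
E
```

```text
clock: 22.9
ee_pos: [0.5302, 0.127, 0.1138]
tcp_rot: [-179.9, -0.2, -2.4]
wrist_force: [-0.7, 6.1, 7.3]
gripper_width: 0.0558
[ 1.13822723 -0.11236831  0.18372759]
```

```bash
for i in 1 2; do python3 -m inch '{"claw":[0.05,0.05],"dp":[[0.001,0.0005,-0.002],[0.002,0.0008,-0.004]],"turn":[0,0]}' 25; python3 - <<'E'
from h import *
print(state()['ft_torque'])
E
done
```

```text
clock: 23.1
ee_pos: [0.5323, 0.1272, 0.1099]
tcp_rot: [-179.9, -0.2, -2.4]
wrist_force: [0.5, 1.8, 4.6]
gripper_width: 0.0559
[ 0.44305699 -0.28449404  0.07822642]
clock: 23.3
ee_pos: [0.5345, 0.1275, 0.1058]
tcp_rot: [-180.0, -0.2, -2.4]
wrist_force: [0.2, 0.0, 6.5]
gripper_width: 0.0559
[ 0.21522664 -0.41392207 -0.01068918]
```

```bash
for i in 1 2; do python3 -m inch '{"claw":[0.05,0.05],"dp":[[0.0005,0,-0.001],[0.001,0,-0.0018]],"turn":[0,0]}' 30; python3 - <<'E'
from h import *
print(state()['ft_torque'])
E
done; python3 o3.py .05 30 185,165,260,225 s22 10
```

```text
clock: 23.5
ee_pos: [0.5351, 0.1275, 0.1048]
tcp_rot: [-180.0, -0.2, -2.4]
wrist_force: [-5.6, -1.0, 12.7]
gripper_width: 0.0564
[0.23865943 0.40973244 0.07359468]
clock: 23.7
ee_pos: [0.5352, 0.1275, 0.1047]
tcp_rot: [-180.0, -0.1, -2.4]
wrist_force: [-13.9, -0.2, 19.5]
gripper_width: 0.0558
[0.09018448 1.58594893 0.12947808]
23.7 [0.53518986 0.12747218 0.10466734] 87.58026705735372 [-0.49955417  0.02110988  0.8660254 ]
```

View pics/s22r.png

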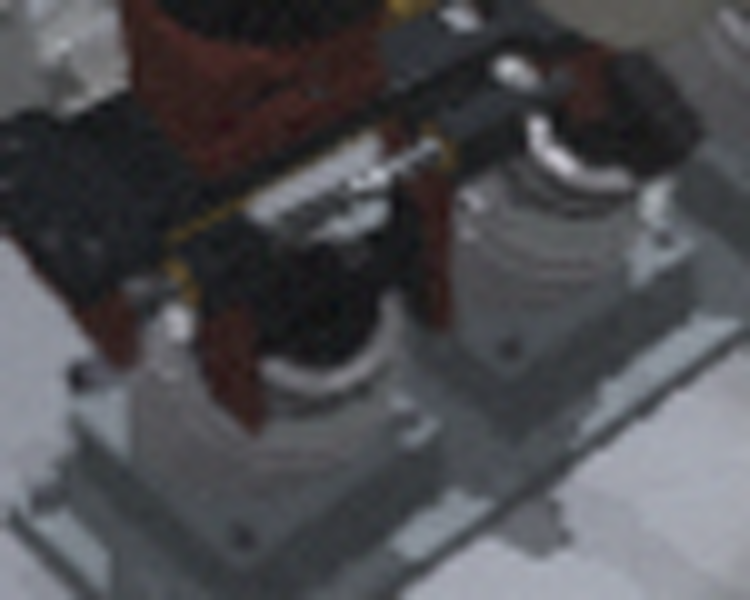

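```bash
python3 -m inch '{"claw":[0.05,0.05],"dp":[[-0.001,0,0.0015],[-0.0013,0,0.0022]],"turn":[0,0]}' 25; python3 - <<'E'
from h import *
print(state()['ft_torque'])
E
python3 -m inch '{"claw":[0.05,0.05,0.05],"dp":[[0,0,0],[0,0,0],[0,0,0]],"turn":[-0.05,-0.1,-0.15]}' 25; python3 - <<'E'
from h import *
print(state()['ft_torque'])
E
```

```text
clock: 23.95
ee_pos: [0.5349, 0.1275, 0.105]
tcp_rot: [-180.0, -0.2, -2.4]
wrist_force: [-0.4, 1.5, 5.2]
gripper_width: 0.056
[ 0.30028847 -0.25046083  0.00767366]
clock: 24.25
ee_pos: [0.5341, 0.131, 0.1051]
tcp_rot: [-179.6, -0.0, -10.9]
wrist_force: [-5.2, 12.2, 9.9]
gripper_width: 0.0559
[2.7125081  0.47991536 0.90455712]
```

```bash
python3 -m inch '{"claw":[0.05,0.05],"dp":[[0,0,0],[-0.001,-0.001,-0.001]],"turn":[0.08,0.13]}' 20; python3 -m inch '{"claw":[0.05,0.05],"dp":[[-0.0005,0,-0.0015],[-0.0005,0,-0.003]],"turn":[0,0]}' 20; python3 - <<'E'
from h import *
print(state()['ft_torque'])
E
python3 -m inch '{"claw":[0.05,0.05],"dp":[[0.0005,0,-0.001],[0.001,0,-0.002]],"turn":[0,0]}' 20; python3 - <<'E'
from h import *
print(state()['ft_torque'])
E
```

```text
clock: 24.45
ee_pos: [0.5339, 0.1276, 0.1042]
tcp_rot: [-179.9, -0.2, -3.4]
wrist_force: [-1.4, 3.6, 10.5]
gripper_width: 0.056
clock: 24.65
ee_pos: [0.5339, 0.1277, 0.1035]
tcp_rot: [-179.8, -0.3, -3.5]
wrist_force: [-6.6, 2.6, 22.2]
gripper_width: 0.0562
[0.64069509 0.78261287 0.28517678]
clock: 24.85
ee_pos: [0.5342, 0.1276, 0.1034]
tcp_rot: [-179.9, -0.3, -3.5]
wrist_force: [-15.2, 1.0, 29.8]
gripper_width: 0.0561
[0.39814831 2.08289665 0.27263863]
```

```bash
python3 -m inch '{"claw":[0.05,0.05,0.05,0.05],"dp":[[-0.0005,0,0.002],[-0.0005,0,0.0015],[0,0,0.001],[0,0,0.0005]],"turn":[0,-0.05,-0.1,-0.15]}' 10; python3 - <<'E'
from h import *
print(state()['ft_torque'])
E
python3 -m inch '{"claw":[0.05,0.05],"dp":[[0.0003,0,-0.0005],[0.0005,0,-0.001]],"turn":[-0.06,-0.12]}' 10; python3 - <<'E'
from h import *
print(state()['ft_torque'])
E
```

```text
clock: 25.25
ee_pos: [0.5343, 0.1268, 0.1005]
tcp_rot: [-179.9, -0.2, -12.2]
wrist_force: [-3.5, -1.5, 12.5]
gripper_width: 0.0583
[0.23120707 0.52862025 0.44175239]
clock: 25.45
ee_pos: [0.5347, 0.1268, 0.0994]
tcp_rot: [-179.9, -0.1, -19.1]
wrist_force: [-3.1, 0.1, 13.0]
gripper_width: 0.0599
[0.65499897 0.68624473 0.65358406]
```

```bash
python3 o3.py .05 30 195,165,255,213 s23 12
```

```text
25.45 [0.53471174 0.12680692 0.09940902] 70.87235731162404 [-0.47239547  0.16383688  0.8660254 ]
```

View pics/s23r.png

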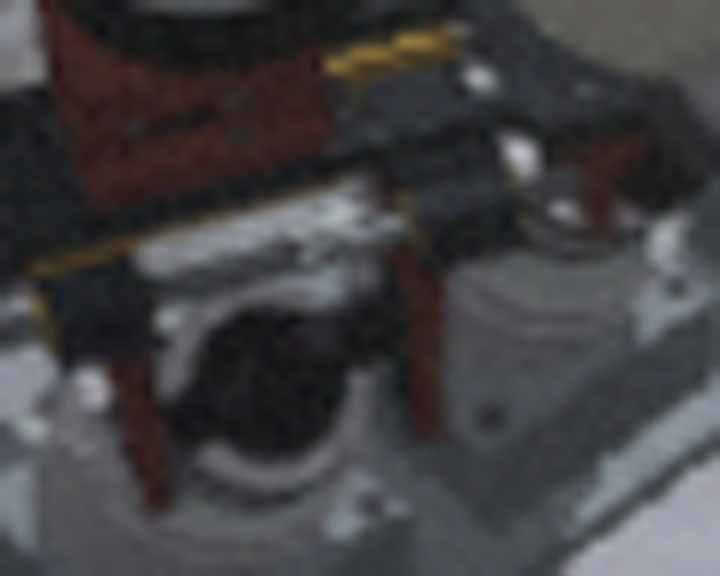

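```bash
python3 - <<'E'
from ov import *
H=headR(np.radians(5.3));M=np.array([.561,.128,.1065])
for phi in range(90,30,-6):
    p=np.radians(phi);x=np.cos(p)*H[:,0]+np.sin(p)*H[:,1];C=M+.062*H[:,2]
    a=proj('scene',C+.028*x);b=proj('scene',C-.028*x)
    print(phi,np.degrees(np.arctan2((b-a)[1],(b-a)[0])).round(1))
T=np.array([.5347,.1268,.1494])
for yaw in (87.6,71):
    d=np.array([np.cos(np.radians(yaw)),np.sin(np.radians(yaw)),0]);a=proj('scene',T+.04*d);b=proj('scene',T-.04*d);print('tool',yaw,np.degrees(np.arctan2((b-a)[1],(b-a)[0])).round(1))
E
```

```text
90 -34.7
84 -28.3
78 -22.0
72 -15.7
66 -9.6
60 -3.6
54 2.3
48 8.2
42 13.9
36 19.6
tool 87.6 -28.2
tool 71 -15.2
```

```bash
python3 -m inch '{"claw":[0.072,0.072,0.072,0.072,0.072,0.072],"dp":[[0,0,0],[0,0,0],[-0.004,-0.001,0.013],[-0.009,-0.002,0.025],[-0.013,-0.0025,0.038],[-0.013,-0.0025,0.038]],"turn":[0,0.1,0.2,0.26,0.26,0.26]}' 10; python3 - <<'E'
from h import *
print(state()['ft_torque'])
E
python3 o3.py .05 30 185,160,260,220 s24 10
```

```text
clock: 26.1
ee_pos: [0.5217, 0.124, 0.1365]
tcp_rot: [-180.0, -0.2, -4.2]
wrist_force: [0.1, 0.8, 0.8]
gripper_width: 0.0719
[ 0.0497754  -0.06756114  0.02341075]
26.1 [0.52166036 0.12404336 0.13654011] 85.75307264319927 [-0.49862708  0.0370275   0.8660254 ]
```

View pics/s24r.png

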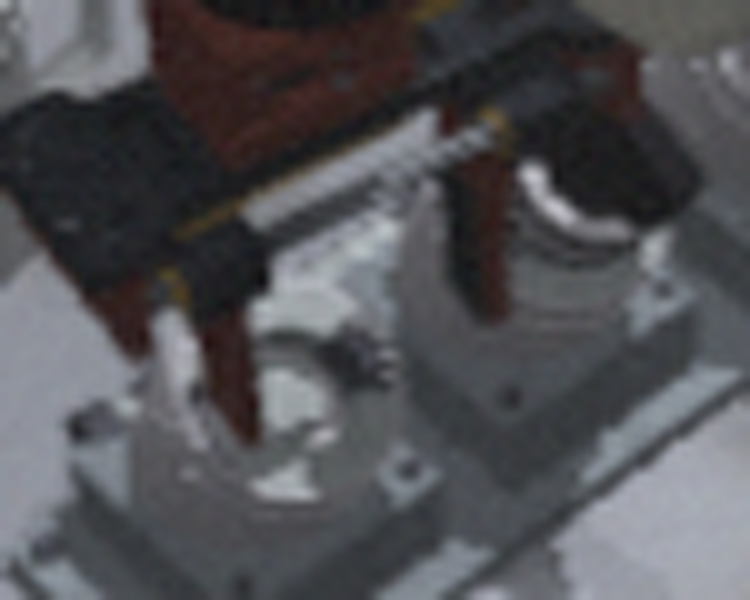

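```bash
python3 - <<'E'
from h import *
for n in('scene','top'):save(n,n+'25.png')
E
```

```text
(no output)
```

View pics/scene25.png

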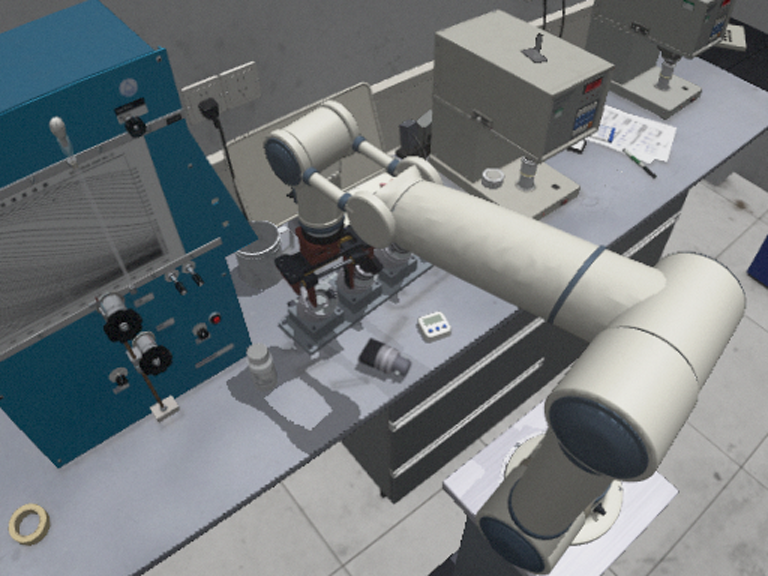

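View pics/top25.png

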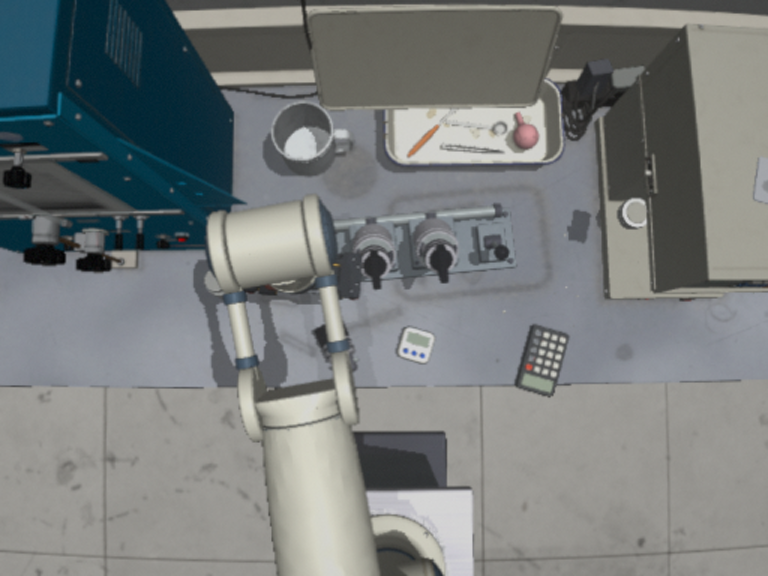

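```bash
python3 - <<'E'
from h import *
c=(225,210,300,260)
for k in range(3):
    im=eyes.snapshot('scene');print(state()['clock'])
    if k in(0,2):
        cv2.imwrite(f'pics/s26_{k}.png',cv2.resize(im[c[1]:c[3],c[0]:c[2],::-1],None,fx=8,fy=8,interpolation=cv2.INTER_CUBIC))
im=eyes.snapshot('top');c=(195,205,265,260);cv2.imwrite(f'pics/t26.png',cv2.resize(im[c[1]:c[3],c[0]:c[2],::-1],None,fx=8,fy=8,interpolation=cv2.INTER_CUBIC))
a=np.vstack([cv2.imread(f'pics/s26_{k}.png') for k in(0,2)]);cv2.imwrite('pics/s26.png',cv2.resize(a,None,fx=.75,fy=.75))
E
```

```text
26.3
26.35
26.4
```

View pics/s26.png

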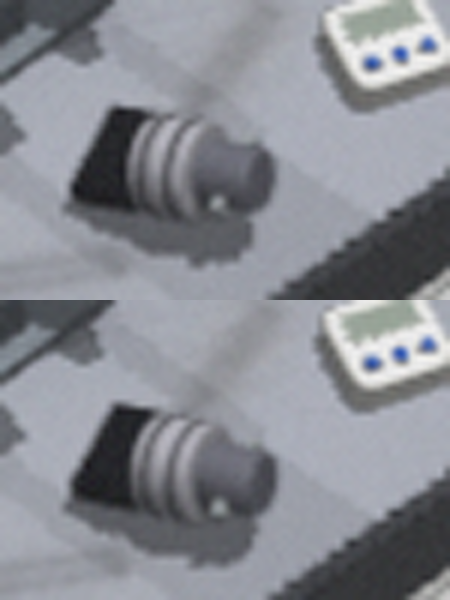

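View pics/t26.png

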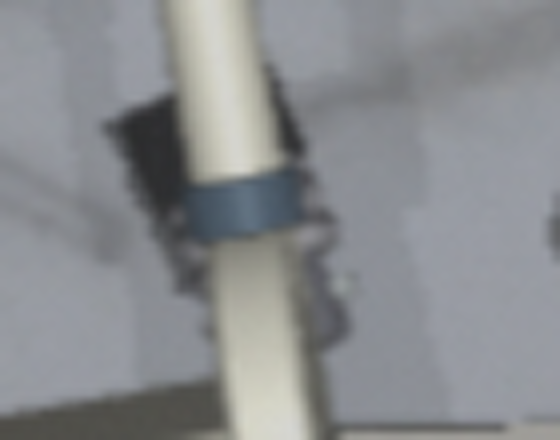

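```bash
python3 - <<'E'
from ov import *
def px(x,y): return [225+x/6-.5+.08,210+y/6-.42]
A=onz('scene',px(112,106),.033);B=onz('scene',px(71,196),.033-.0);F=onz('scene',px(260,178),.026)
print(A,B,np.linalg.norm(A-B),F)
mid=(A+B)/2;mid[2]=.026;ax=mid-F;print('mid',mid,'len',np.linalg.norm(ax),'ang',np.degrees(np.arctan2(ax[1],ax[0])),'xang',np.degrees(np.arctan2((A-B)[1],(A-B)[0])))
from scipy.optimize import minimize
im=cv2.cvtColor(eyes.snapshot('scene'),cv2.COLOR_RGB2GRAY)
def R(a): # cart z horizontal at angle a, cart x horizontal
    z=np.array([np.cos(a),np.sin(a),0]);x=np.array([-np.sin(a),np.cos(a),0]);y=np.cross(z,x);return np.c_[x,y,z]
for a in (None,):
    a=np.arctan2(ax[1],ax[0])
    C=F+R(a)[:,2]*.05
    print('C',C)
    it=[(P@R(a).T+C,(0,255,0)) for P in spare()]
    draw('scene',it,(225,210,300,260),'s27.png',10)
E
```

```text
[0.46540696 0.09162435 0.033     ] [0.43394755 0.14100676 0.033     ] 0.05855183150708329 [0.38685712 0.05783034 0.026     ]
mid [0.44967726 0.11631556 0.026     ] len 0.08583059412393422 ang 42.953373610360856 xang -57.5005395372842
C [0.42345254 0.09190049 0.026     ]
```

View pics/s27.png

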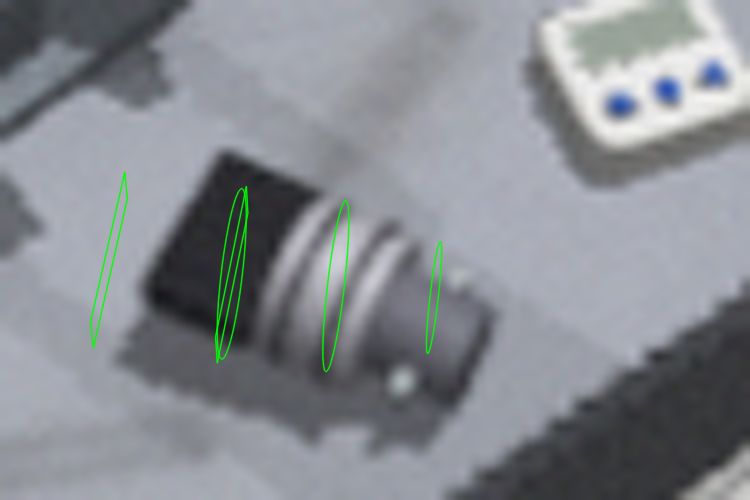

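```bash
python3 - <<'E'
from h import *
print(state()['clock'])
o=[]
for k in range(2):
    im=eyes.snapshot('scene')
    o.append(cv2.resize(im[210:260,225:300,::-1],None,fx=8,fy=8,interpolation=cv2.INTER_CUBIC))
im=eyes.snapshot('scene');o[1]=cv2.resize(im[210:260,225:300,::-1],None,fx=8,fy=8,interpolation=cv2.INTER_CUBIC)
a=np.vstack(o);cv2.imwrite('pics/s28.png',cv2.resize(a,None,fx=.75,fy=.75))
E
```

```text
26.55
```

View pics/s28.png

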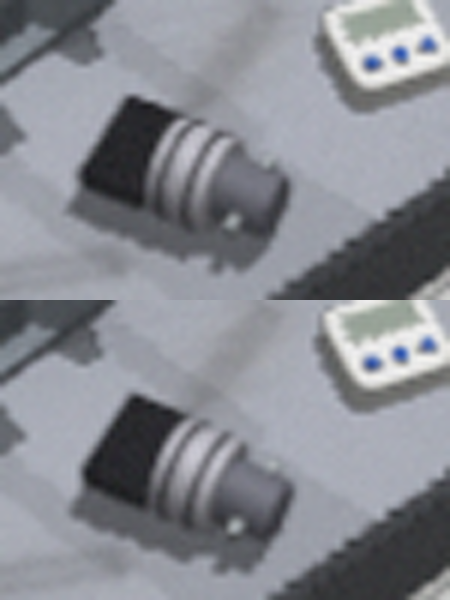

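```bash
cat > lie.py <<'E'
from ov import *
import sys
def R(a):
    z=np.array([np.cos(a),np.sin(a),0]);x=np.array([-np.sin(a),np.cos(a),0]);return np.c_[x,np.cross(z,x),z]
A=[float(v) for v in sys.argv[1].split(',')];B=[float(v) for v in sys.argv[2].split(',')]
zt=float(sys.argv[3])
A3=onz('scene',A,zt);B3=onz('scene',B,zt);d=A3-B3
a=np.arctan2(d[1],d[0])+np.pi/2
top=(A3+B3)/2;top[2]=.026;C=top-.05*R(a)[:,2];G=top-.006*R(a)[:,2]
print('len',np.linalg.norm(d),'zang',np.degrees(a),'top',top,'C',C,'grab',G,state()['clock'])
it=[(P@R(a).T+C,(0,255,0)) for P in spare()]
im=eyes.snapshot('scene');draw('scene',it,(225,205,300,260),'lie.png',10,im)
E
python3 lie.py 247,225.5 238.7,238.3 .033
```

```text
len 0.05341694098751735 zang 24.678752788659327 top [0.45228476 0.10285766 0.026     ] C [0.4068516  0.08198115 0.026     ] grab [0.44683278 0.10035248 0.026     ] 26.7
```

View pics/lie.png

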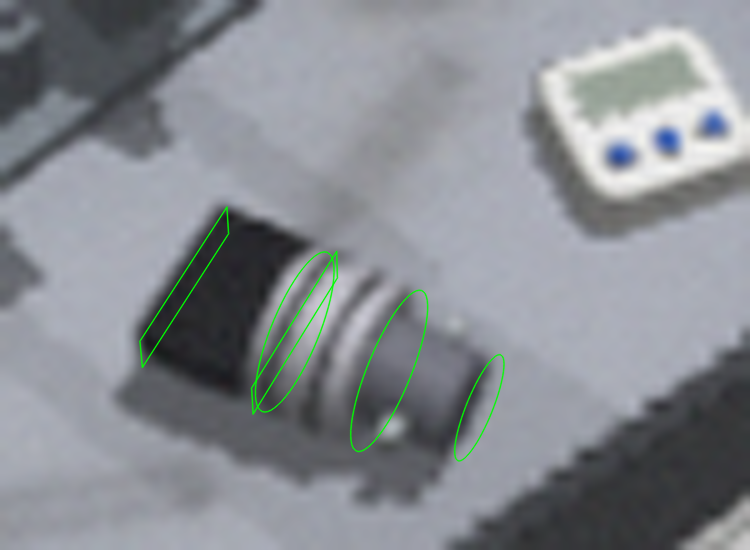

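```bash
python3 -m inch '{"claw":[0.0878,0.0878,0.0878,0.0878,0.0878,0.0878],"dp":[[-0.04,0,0],[-0.065,-0.012,-0.01],[-0.075,-0.0236,-0.05],[-0.075,-0.0236,-0.09],[-0.075,-0.0236,-0.115],[-0.075,-0.0236,-0.12]],"turn":[0.12,0.25,0.38,0.505,0.505,0.505]}' 10; python3 o3.py .05 0 225,195,300,255 s29 10; python3 - <<'E'
from h import *
s=state();print(s['q'],s['wrist_force'])
E
```

```text
clock: 27.35
ee_pos: [0.4437, 0.1002, 0.0111]
tcp_rot: [-179.9, 0.3, 24.8]
wrist_force: [-0.6, 0.8, -0.0]
gripper_width: 0.0879
27.35 [0.44369981 0.10017932 0.01114615] 114.7772507169863 [0. 0. 1.]
[ 8.44107734e+00 -1.45933410e+01  1.08797312e+02  1.34705822e-04
  8.60307712e+01  7.36693025e+01] [-0.16314231 -0.75551491 -0.28590524]
```

View pics/s29r.png

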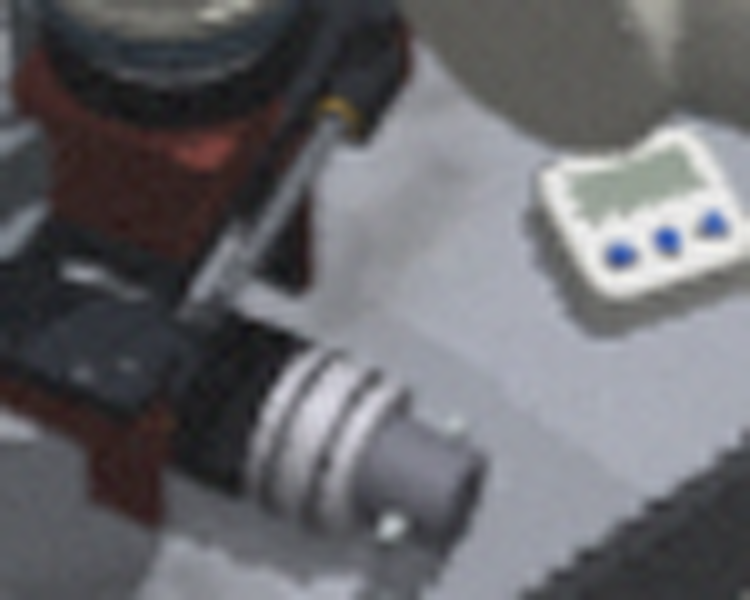

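```bash
python3 -m inch '{"claw":[0.0878,0.0878,0.05,0.05,0.05,0.05,0.05],"dp":[[0,0,-0.014],[0,0,-0.028],[0,0,-0.028],[0,0,-0.028],[0,0,-0.028],[0,0,-0.028],[0,0,-0.028]],"turn":[0,0,0,0,0,0,0]}' 10;python3 - <<'E'
from h import *
s=state();print(s['gripper_width'],s['wrist_force'])
im=eyes.snapshot('scene');cv2.imwrite('pics/s30.png',cv2.resize(im[195:255,225:300,::-1],None,fx=8,fy=8,interpolation=cv2.INTER_CUBIC))
E
```

```text
clock: 28.1
ee_pos: [0.4468, 0.1006, -0.0126]
tcp_rot: [180.0, -0.1, 24.8]
wrist_force: [0.6, -0.9, 0.7]
gripper_width: 0.0563
0.056281293155691 [ 0.64350426 -0.93246991  0.69556453]
```

View pics/s30.png

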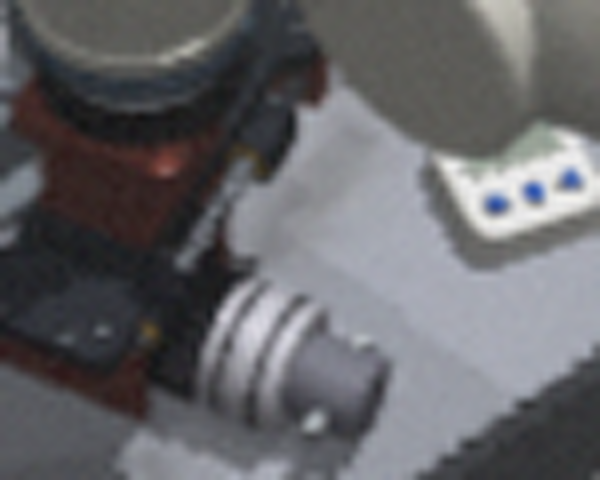

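```bash
python3 -m inch '{"claw":[0.05,0.05,0.05,0.05,0.05,0.05,0.05],"dp":[[0,0,0.02],[0,0,0.04],[0,0,0.06],[0,0,0.08],[0,0,0.09],[0,0,0.09],[0,0,0.09]],"turn":[0,0,-0.1,-0.2,-0.3,-0.4,-0.48]}' 3; python3 o3.py .036 0 220,180,290,240 s31 10
```

```text
clock: 28.85
ee_pos: [0.446, 0.1006, 0.0767]
tcp_rot: [-180.0, 0.0, -2.9]
wrist_force: [-0.2, 0.1, -2.9]
gripper_width: 0.0558
28.85 [0.44604685 0.10060834 0.07671508] 87.072962353288 [0. 0. 1.]
```

View pics/s31r.png

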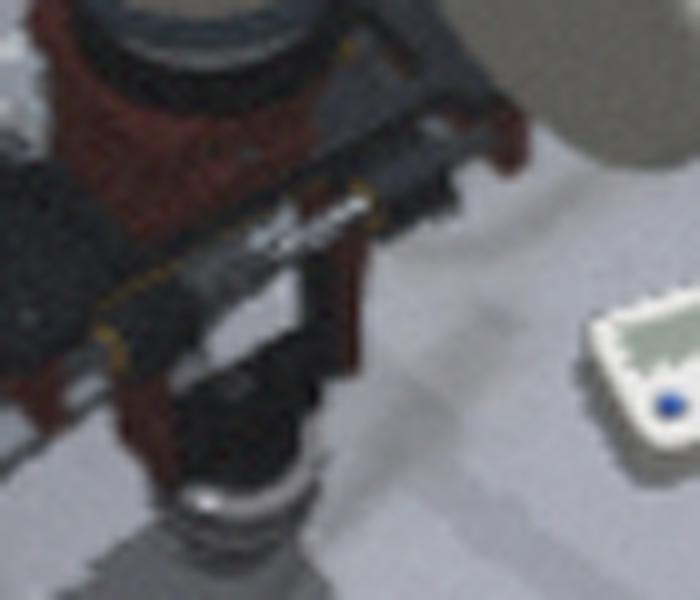

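```bash
python3 -m inch '{"claw":[0.05,0.05,0.05],"dp":[[0,0,-0.012],[0,0,-0.022],[0,0,-0.0235]],"turn":[0,0,0]}' 4; python3 -m inch '{"claw":[0.05,0.05],"dp":[[0,0,-0.002],[0,0,-0.002]],"turn":[0,0]}' 4
```

```text
clock: 29.2
ee_pos: [0.446, 0.1007, 0.0523]
tcp_rot: [-180.0, 0.0, -2.6]
wrist_force: [-0.7, 0.2, 5.0]
gripper_width: 0.0561
clock: 29.4
ee_pos: [0.4467, 0.1007, 0.0515]
tcp_rot: [-180.0, -0.1, -2.6]
wrist_force: [1.4, -0.6, 3.9]
gripper_width: 0.056
```

```bash
python3 -m inch '{"claw":[0.05,0.05,0.05,0.05,0.05,0.05,0.05,0.05],"dp":[[-0.009,0.0004,0.001],[-0.018,0.0009,0.0015],[-0.027,0.0014,0.001],[-0.036,0.0019,-0.0005],[-0.043,0.0022,-0.0022],[-0.0495,0.0026,-0.0045],[-0.0505,0.0026,-0.005],[-0.0505,0.0026,-0.005]],"turn":[0,0,0,0,0,0,0,0]}' 5; python3 -m inch '{"claw":[0.05,0.05],"dp":[[0,0,0],[0,0,0]],"turn":[0,0]}' 50; python3 - <<'E'
from h import *
print(state()['wrist_force'])
im=eyes.snapshot('scene');cv2.imwrite('pics/s32.png',cv2.resize(im[195:255,215:290,::-1],None,fx=8,fy=8,interpolation=cv2.INTER_CUBIC))
E
```

```text
clock: 30.2
ee_pos: [0.3953, 0.1032, 0.0463]
tcp_rot: [180.0, 0.0, -2.7]
wrist_force: [-2.1, -1.1, 2.4]
gripper_width: 0.0562
clock: 30.4
ee_pos: [0.3955, 0.1032, 0.0462]
tcp_rot: [180.0, 0.1, -2.7]
wrist_force: [-3.2, -0.3, 3.7]
gripper_width: 0.0557
[-3.17641857 -0.29464226  3.67831741]
```

View pics/s32.png

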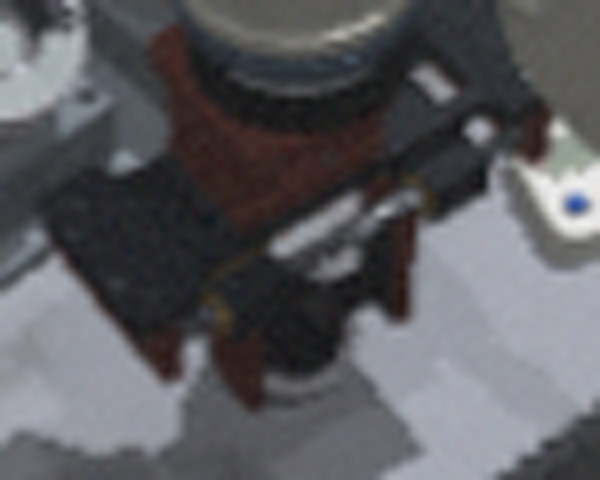

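```bash
python3 -m inch '{"claw":[0.05,0.05,0.05,0.05,0.05,0.05,0.05,0.05],"dp":[[0,0,0.03],[0,0.005,0.07],[0.01,0.01,0.11],[0.04,0.015,0.14],[0.075,0.02,0.144],[0.1,0.025,0.144],[0.117,0.027,0.144],[0.117,0.027,0.125]],"turn":[0,0,0,0,0,0,0,0]}' 50; python3 -m inch '{"claw":[0.05],"dp":[[0,0,0]],"turn":[0]}' 50; python3 o3.py .025 31 195,165,255,215 s33 10
```

```text
clock: 31.25
ee_pos: [0.5156, 0.1307, 0.1717]
tcp_rot: [-179.9, -0.2, -2.7]
wrist_force: [-0.4, 0.0, -1.9]
gripper_width: 0.0557
clock: 31.35
ee_pos: [0.5119, 0.1301, 0.167]
tcp_rot: [179.9, 0.4, -2.7]
wrist_force: [-0.1, 0.4, -4.5]
gripper_width: 0.0559
31.35 [0.51192261 0.13011104 0.16700397] 87.29397890784124 [-0.51446377  0.02431568  0.8571673 ]
```

View pics/s33.png

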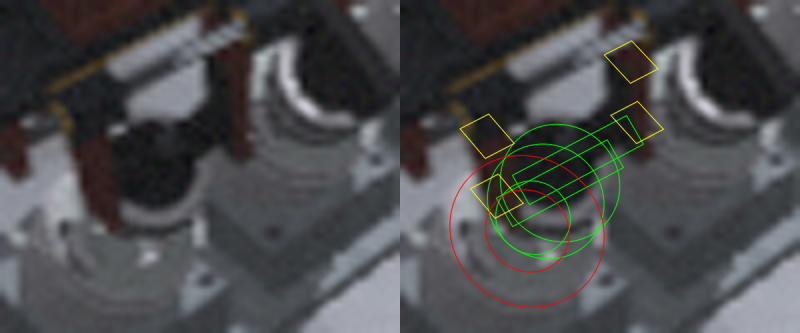

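```bash
python3 -m inch '{"claw":[0.05,0.05,0.05],"dp":[[0,0,-0.01],[0,0,-0.02],[0,0,-0.0225]],"turn":[0,0,0]}' 50; python3 -m inch '{"claw":[0.05,0.05,0.05],"dp":[[0.0015,0,-0.0026],[0.003,0,-0.0052],[0.004,0,-0.007]],"turn":[0,0,0]}' 50; python3 -c "
from station import state
print(state()['ft_torque'])"
```

```text
clock: 31.7
ee_pos: [0.5119, 0.1301, 0.1472]
tcp_rot: [180.0, 0.1, -2.7]
wrist_force: [-0.9, -0.4, -2.5]
gripper_width: 0.0555
clock: 32.0
ee_pos: [0.5169, 0.1302, 0.1418]
tcp_rot: [-180.0, -0.0, -2.7]
wrist_force: [0.1, -1.4, -3.2]
gripper_width: 0.0554
[ 0.06837922  0.09602919 -0.00343614]
```

```bash
python3 -m inch '{"claw":[0.05,0.05,0.05],"dp":[[0.0015,-0.0003,-0.0026],[0.003,-0.0006,-0.0052],[0.004,-0.001,-0.007]],"turn":[0,0,0]}' 25; python3 -c "
from station import state
print(state()['ft_torque'])"
```

```text
clock: 32.3
ee_pos: [0.5208, 0.1296, 0.135]
tcp_rot: [-179.9, -0.0, -2.7]
wrist_force: [-2.4, 2.0, 1.1]
gripper_width: 0.0558
[0.47247472 0.33060237 0.12132102]
```

```bash
python3 -m inch '{"claw":[0.05,0.05,0.05],"dp":[[0.0015,-0.0007,-0.0022],[0.003,-0.0014,-0.0044],[0.0045,-0.002,-0.0066]],"turn":[0,0,0]}' 20; python3 -c "
from station import state
print(state()['ft_torque'])"; python3 -m inch '{"claw":[0.05,0.05,0.05],"dp":[[0.0015,-0.0007,-0.0022],[0.003,-0.0014,-0.0044],[0.0045,-0.002,-0.0066]],"turn":[0,0,0]}' 20; python3 -c "
from station import state
print(state()['ft_torque'])"
```

```text
clock: 32.6
ee_pos: [0.5249, 0.1281, 0.1285]
tcp_rot: [-179.9, 0.0, -2.6]
wrist_force: [-4.7, 3.8, 2.5]
gripper_width: 0.0558
[1.05506556 0.87125206 0.18065064]
clock: 32.9
ee_pos: [0.529, 0.1269, 0.1253]
tcp_rot: [-179.8, -0.0, -2.6]
wrist_force: [-15.8, 3.4, 23.6]
gripper_width: 0.0557
[1.21549934 2.64378736 0.37325246]
```

```bash
python3 -m inch '{"claw":[0.05,0.05,0.05],"dp":[[-0.001,-0.0015,0.002],[-0.001,-0.003,0.0015],[-0.001,-0.004,0.001]],"turn":[0,0,0]}' 12; python3 -c "
from station import state
print(state()['ft_torque'])"; python3 -m inch '{"claw":[0.05,0.05],"dp":[[0.0005,0,-0.001],[0.001,0,-0.002]],"turn":[0,0]}' 12; python3 -c "
from station import state
print(state()['ft_torque'])"; python3 o3.py .025 30 195,165,255,213 s34 12
```

```text
clock: 33.2
ee_pos: [0.5289, 0.125, 0.1254]
tcp_rot: [-179.6, -0.2, -2.5]
wrist_force: [-5.0, 12.2, 10.7]
gripper_width: 0.0568
[2.79906642 0.93568544 0.35109463]
clock: 33.4
ee_pos: [0.5299, 0.1243, 0.1246]
tcp_rot: [-179.7, -0.2, -2.5]
wrist_force: [-9.9, 8.3, 17.0]
gripper_width: 0.0568
[1.86484909 1.56962537 0.20864861]
33.4 [0.52993779 0.1242736  0.12456079] 87.45879395448404 [-0.4995083   0.02216894  0.8660254 ]
```

View pics/s34r.png

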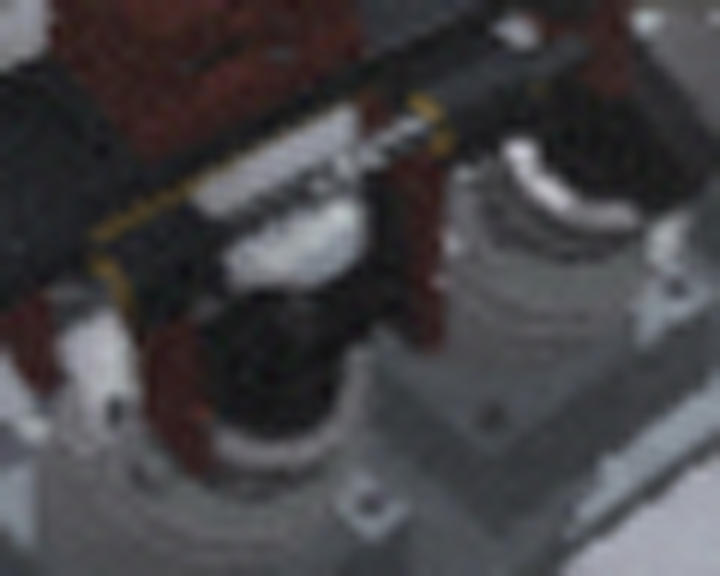

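```bash
python3 -m inch '{"claw":[0.05,0.05,0.05,0.05],"dp":[[0,0,0.001],[0,0,0.0005],[0,0,0],[0,0,0]],"turn":[-0.05,-0.1,-0.15,-0.2]}' 12; python3 -c "
from station import state
print(state()['ft_torque'])"; python3 o3.py .025 30 195,165,255,213 s35 12
```

```text
clock: 33.85
ee_pos: [0.5309, 0.1243, 0.1236]
tcp_rot: [-179.6, -0.2, -14.1]
wrist_force: [-2.4, 9.1, 8.9]
gripper_width: 0.0604
[2.28263194 0.33883169 0.90832818]
33.85 [0.53088327 0.12427973 0.12364813] 75.92872936033459 [-0.48499702  0.12156433  0.8660254 ]
```

View pics/s35r.png

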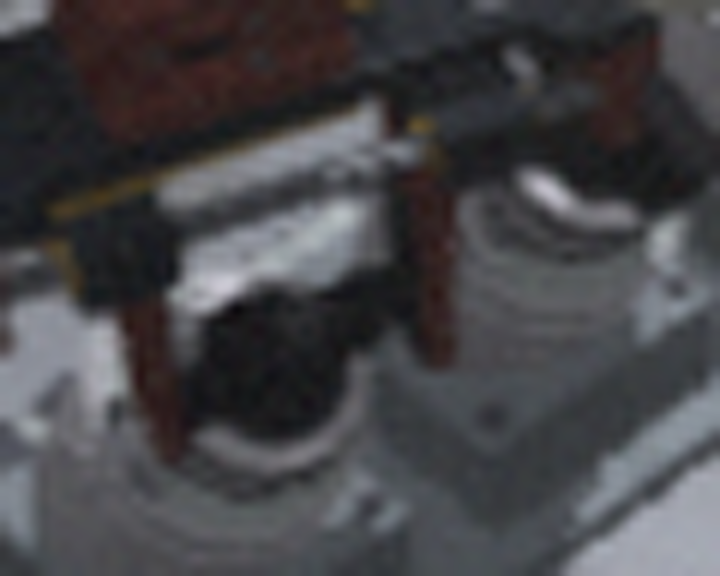

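```bash
python3 - <<'E'
from ov import *
H=headR(np.radians(5.3));M=np.array([.561,.128,.1065]);Mb=M-.11*Rz(np.radians(5.3))[:,1]
im=cv2.imread('pics/s35r.png')
def dr(P,col):
    q=np.array([proj('scene',p) for p in P]);q=((q-[195,165]+.5)*12-.5);cv2.polylines(im,[np.round(q).astype(np.int32)],False,col,1,cv2.LINE_AA)
for d,col in((25,(0,255,0)),(12,(0,0,255))): dr(circ(.026,.062-d/1000)@H.T+M,col)
dr(circ(.026,.039)@H.T+Mb,(255,255,0))
dr(circ(.036,0)@H.T+M,(255,0,255));dr(circ(.036,0)@H.T+Mb,(255,0,255))
cv2.imwrite('pics/s35d.png',im)
E
```

```text
(no output)
```

View pics/s35d.png

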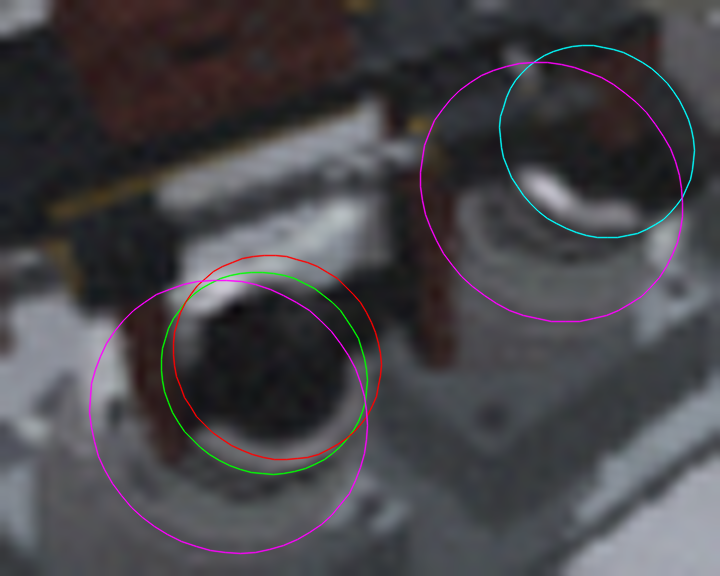

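```bash
python3 -m inch '{"claw":[0.05,0.05,0.05],"dp":[[0,0.001,0],[-0.0005,0.002,0.001],[-0.0005,0.0025,0.001]],"turn":[0.08,0.15,0.15]}' 15; python3 -c "
from station import state
print(state()['ft_torque'])"
```

```text
clock: 34.2
ee_pos: [0.53, 0.1233, 0.1231]
tcp_rot: [180.0, -0.2, -5.6]
wrist_force: [-1.9, 0.2, 6.5]
gripper_width: 0.059
[-0.0425544   0.36768433 -0.03720259]
```

```bash
python3 -m inch '{"claw":[0.05,0.05,0.05],"dp":[[0,0,0],[0,0,0],[0,0,0]],"turn":[-0.06,-0.12,-0.18]}' 15; python3 -c "
from station import state
print(state()['ft_torque'])"
```

```text
clock: 34.5
ee_pos: [0.5302, 0.1264, 0.1236]
tcp_rot: [-179.6, -0.1, -15.9]
wrist_force: [-1.6, 10.3, 8.1]
gripper_width: 0.0596
[2.7181769  0.17584113 1.04125395]
```

```bash
python3 -m inch '{"claw":[0.05,0.05,0.05],"dp":[[0,-0.002,0],[0,-0.004,0],[0,-0.005,0]],"turn":[0,0,0]}' 7; python3 -c "
from station import state
print(state()['ft_torque'])";  python3 o3.py .025 30 195,160,255,210 s36 12
```

```text
clock: 34.8
ee_pos: [0.5307, 0.1218, 0.1239]
tcp_rot: [-179.6, -0.2, -15.8]
wrist_force: [-0.3, 11.1, 8.0]
gripper_width: 0.0616
[ 2.43896986 -0.07978153  0.22777881]
34.8 [0.53070153 0.12178423 0.1239077 ] 74.15557764613133 [-0.4810033   0.13651309  0.8660254 ]
```

View pics/s36r.png

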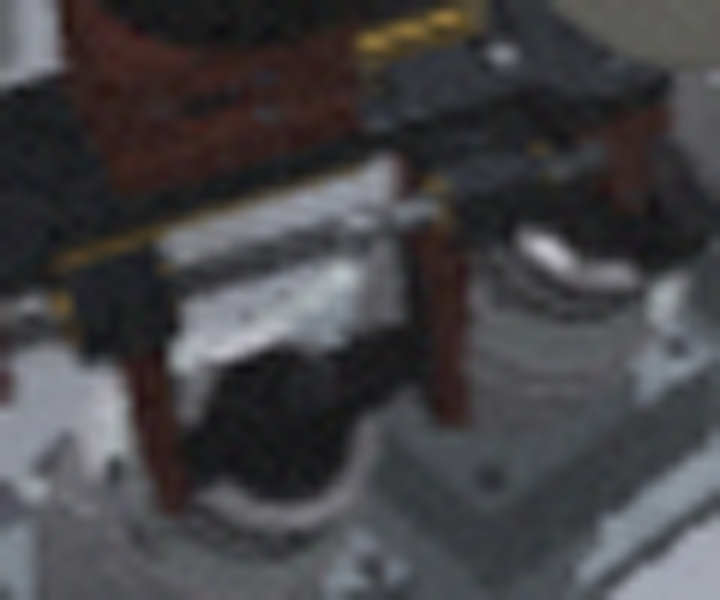

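```bash
python3 -m inch '{"claw":[0.05,0.05],"dp":[[0.0005,0,-0.001],[0.001,0,-0.002]],"turn":[0,0]}' 12; python3 -m inch '{"claw":[0.05,0.05,0.05],"dp":[[0,0,0],[0,0,0],[0,0,0]],"turn":[0,0,0]}' 35; python3 -c "
from station import state
print(state()['ft_torque'])"
```

```text
clock: 35.05
ee_pos: [0.5318, 0.122, 0.1234]
tcp_rot: [-179.5, -0.3, -15.8]
wrist_force: [-4.0, 10.0, 15.0]
gripper_width: 0.0613
clock: 35.35
ee_pos: [0.532, 0.1223, 0.1235]
tcp_rot: [-179.5, -0.3, -15.8]
wrist_force: [-2.1, 10.9, 13.1]
gripper_width: 0.0598
[2.3808068  0.18711302 0.25146602]
```

```bash
python3 -m inch '{"claw":[0.05,0.05,0.05],"dp":[[0,0,0],[0,0,-0.0005],[0,0,-0.001]],"turn":[-0.07,-0.14,-0.2]}' 30; python3 -c "
from station import state
print(state()['ft_torque'])";  python3 o3.py .025 30 195,160,255,210 s37 12
```

```text
clock: 35.65
ee_pos: [0.5331, 0.1248, 0.1232]
tcp_rot: [-179.1, -0.2, -27.2]
wrist_force: [1.7, 17.7, 14.2]
gripper_width: 0.0613
[ 4.24295397 -0.57616065  1.32781842]
35.65 [0.53306761 0.12480502 0.1231522 ] 62.76473505719548 [-0.44456743  0.22882263  0.8660254 ]
```

View pics/s37r.png

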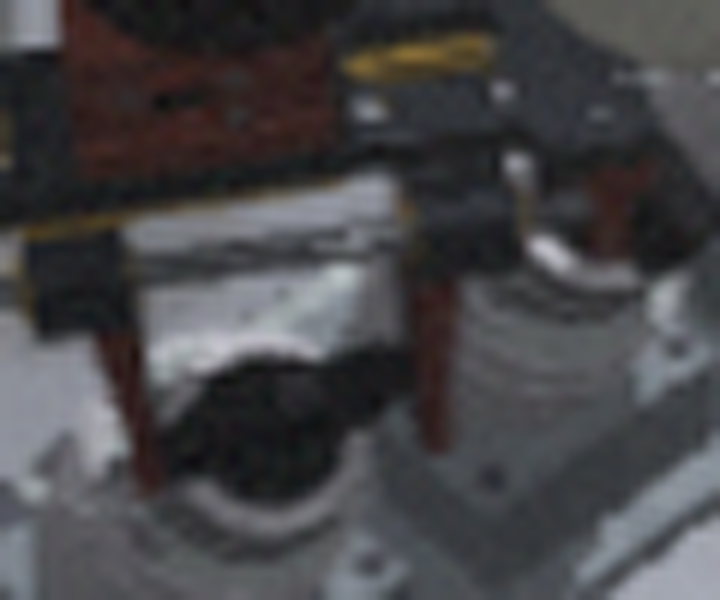

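```bash
python3 -m inch '{"claw":[0.05,0.05,0.05],"dp":[[0,-0.001,-0.0005],[0,-0.002,-0.001],[0,-0.003,-0.001]],"turn":[-0.08,-0.16,-0.24]}' 45; python3 -c "
from station import state
print(state()['ft_torque'])";  python3 o3.py .025 30 195,160,255,210 s38 12
```

```text
clock: 36.0
ee_pos: [0.5358, 0.1263, 0.1246]
tcp_rot: [-178.4, -0.1, -40.8]
wrist_force: [8.7, 31.1, 14.9]
gripper_width: 0.061
[ 7.51602498 -2.58201769  2.14752419]
36.0 [0.53577008 0.12629154 0.12460349] 49.22014344944859 [-0.37861237  0.32657721  0.8660254 ]
```

View pics/s38r.png

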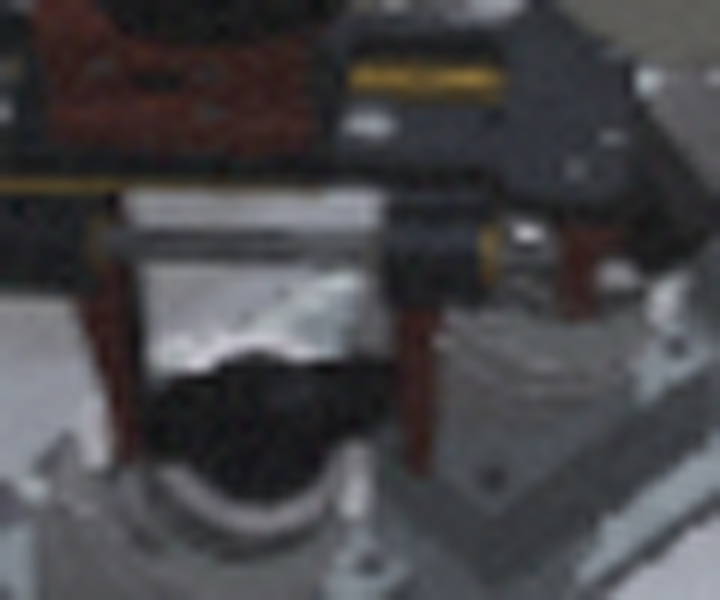

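```bash
python3 -m inch '{"claw":[0.05,0.05,0.05],"dp":[[0,0.003,0],[0,0.004,0],[0,0.004,0]],"turn":[-0.05,-0.12,-0.18]}' 45; python3 -c "
from station import state
print(state()['ft_torque'],state()['q'])";  python3 o3.py .025 30 195,160,255,210 s39 12
```

```text
clock: 36.35
ee_pos: [0.5358, 0.1267, 0.1248]
tcp_rot: [-178.7, -0.1, -51.3]
wrist_force: [5.4, 20.7, 16.9]
gripper_width: 0.0622
[ 4.89693612 -1.78263658  1.56572811] [  9.36333367  -3.70591838  87.5632697    0.60589856  94.94978831
 150.67707676]
36.35 [0.53575276 0.1267268  0.12479512] 38.74413178249698 [-0.3129218   0.38997429  0.8660254 ]
```

View pics/s39r.png

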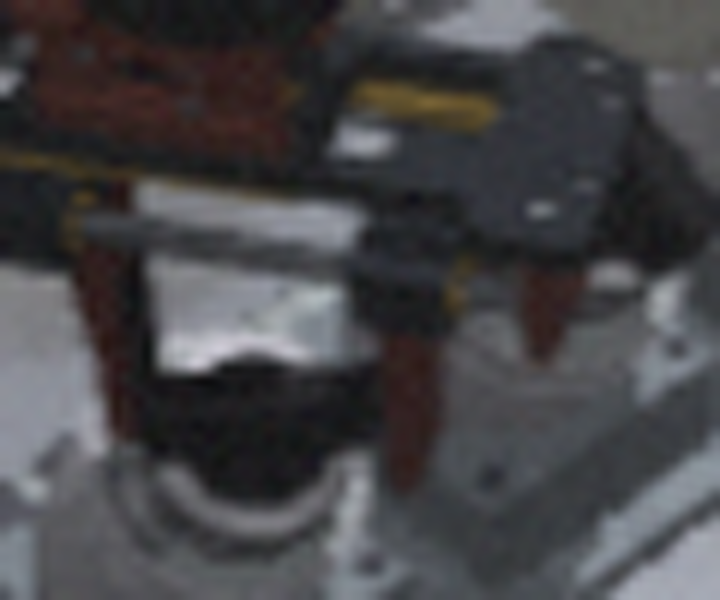

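```bash
python3 -m inch '{"claw":[0.0878,0.0878,0.0878,0.0878,0.0878,0.0878,0.0878,0.0878],"dp":[[0,0,0],[0,0,0],[0,0,0.005],[-0.001,0,0.02],[-0.003,-0.001,0.035],[-0.005,-0.001,0.04],[-0.0065,-0.0015,0.04],[-0.0065,-0.0015,0.04]],"turn":[0.03,0.06,0.1,0.24,0.38,0.52,0.66,0.8]}' 20; python3 -m inch '{"claw":[0.07,0.05,0.05,0.05,0.05,0.05,0.05,0.05],"dp":[[0,0,0],[0,0,0],[0,0,0],[0,0,0],[0,0,0],[0,0,0],[0,0,0],[0,0,0]],"turn":[0.15,0.3,0.45,0.6,0.75,0.9,1.05,1.17]}' 20; python3 o3.py .025 30 180,150,260,210 s40 9
```

```text
clock: 37.2
ee_pos: [0.5241, 0.1176, 0.1576]
tcp_rot: [180.0, -0.1, -5.4]
wrist_force: [0.2, -0.4, 0.3]
gripper_width: 0.0879
clock: 38.0
ee_pos: [0.524, 0.1176, 0.1571]
tcp_rot: [180.0, 0.0, 61.7]
wrist_force: [-0.8, 1.2, -0.2]
gripper_width: 0.0499
38.0 [0.52403074 0.11762123 0.15710584] 151.6600304275747 [-0.23735116 -0.44007321  0.8660254 ]
```

View pics/s40r.png

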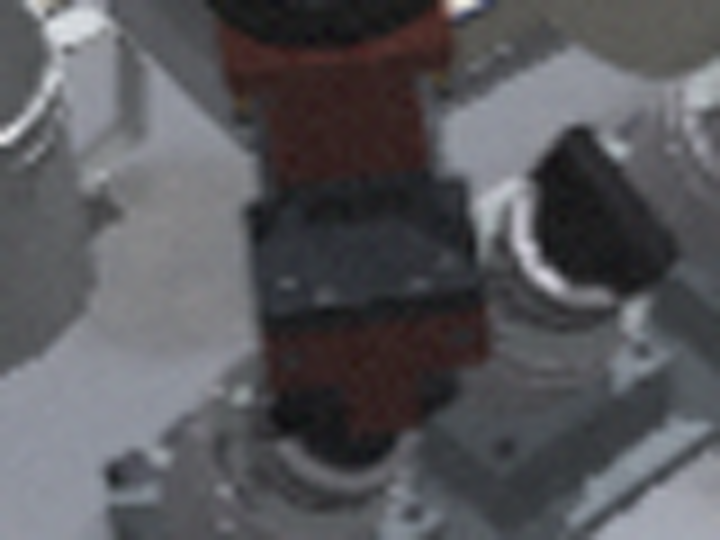

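```bash
python3 -m inch '{"claw":[0.05,0.05,0.05,0.05],"dp":[[0.005,0.0074,-0.01],[0.005,0.0074,-0.025],[0.005,0.0074,-0.037],[0.005,0.0074,-0.037]],"turn":[0.03,0.05,0.05,0.05]}' 15; python3 -c "
from station import state
print(state()['ft_torque'])"; python3 -m inch '{"claw":[0.03,0.01,0.01,0.01],"dp":[[0,0,0],[0,0,0],[0,0,0],[0,0,0]],"turn":[0,0,0,0]}' 12; python3 -c "
from station import state
print(state()['ft_torque'])"
```

```text
clock: 38.45
ee_pos: [0.5338, 0.1266, 0.1297]
tcp_rot: [179.1, -0.6, 64.2]
wrist_force: [-2.3, 0.6, 32.6]
gripper_width: 0.0497
[-0.16764004 -0.72761518  0.03596424]
clock: 38.85
ee_pos: [0.537, 0.1253, 0.1299]
tcp_rot: [178.7, -0.7, 64.1]
wrist_force: [12.2, -2.5, 27.9]
gripper_width: 0.0409
[-0.65769148 -2.92586702  0.00660865]
```

```bash
python3 -m inch '{"claw":[0.06,0.0878,0.0878,0.0878,0.0878,0.0878,0.0878,0.0878],"dp":[[0,0,0.02],[-0.004,0,0.05],[-0.008,-0.0007,0.055],[-0.008,-0.0007,0.055],[-0.008,-0.0007,0.055],[-0.008,-0.0007,0.055],[-0.008,-0.0007,0.055],[-0.008,-0.0007,0.055]],"turn":[0,-0.1,-0.25,-0.4,-0.55,-0.7,-0.85,-1.0]}' 20; python3 -m inch '{"claw":[0.0878,0.0878,0.0878,0.0878],"dp":[[0,0,0],[0,0,-0.01],[0,0,-0.025],[0,0,-0.035]],"turn":[-0.15,-0.3,-0.335,-0.335]}' 20; python3 o3.py .025 30 190,155,260,210 s41 10
```

```text
clock: 39.65
ee_pos: [0.5205, 0.1249, 0.1736]
tcp_rot: [180.0, 0.1, 6.6]
wrist_force: [0.0, -0.5, -0.2]
gripper_width: 0.0875
clock: 40.05
ee_pos: [0.5201, 0.1248, 0.1377]
tcp_rot: [179.9, 0.1, -12.3]
wrist_force: [0.3, 0.5, -0.4]
gripper_width: 0.0879
40.05 [0.52009363 0.12483875 0.13772484] 77.74832931293294 [-0.48861246  0.10610308  0.8660254 ]
```

View pics/s41r.png

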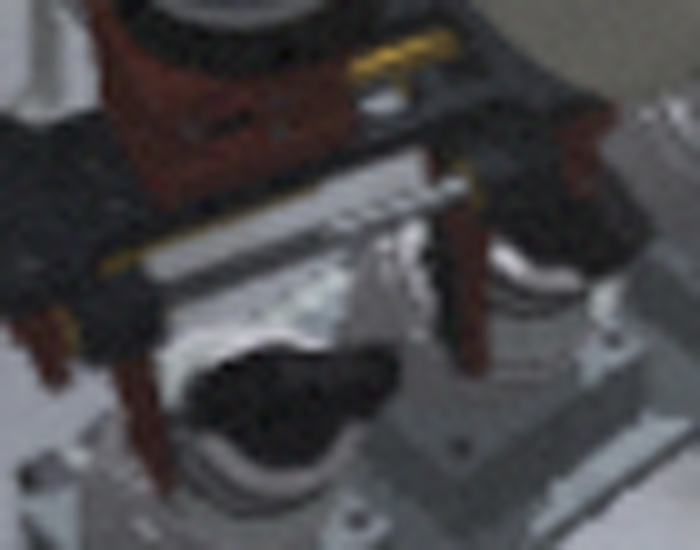

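```bash
python3 -m inch '{"claw":[0.0878,0.0878,0.0878,0.0878,0.0878,0.07,0.06,0.06],"dp":[[0,0,0.02],[0,0,0.04],[0.004,0,0.045],[0.008,0.0007,0.045],[0.008,0.0007,0.045],[0.008,0.0007,0.045],[0.008,0.0007,0.045],[0.008,0.0007,0.045]],"turn":[0.05,0.2,0.35,0.5,0.65,0.8,0.95,1.1]}' 20; python3 -m inch '{"claw":[0.06,0.06,0.06,0.04,0.02,0.01,0.01],"dp":[[0,0,-0.005],[0,0,-0.03],[0,0,-0.046],[0,0,-0.046],[0,0,-0.046],[0,0,-0.046],[0,0,-0.046]],"turn":[0.15,0.3,0.3,0.3,0.3,0.3,0.3]}' 20; python3 -c "
from station import state
print(state()['ft_torque'])"
```

```text
clock: 40.9
ee_pos: [0.5287, 0.1256, 0.1849]
tcp_rot: [-180.0, 0.0, 51.2]
wrist_force: [0.6, 0.4, -0.4]
gripper_width: 0.0672
clock: 41.6
ee_pos: [0.5289, 0.1257, 0.1403]
tcp_rot: [180.0, -0.0, 68.0]
wrist_force: [-0.6, 0.2, 0.2]
gripper_width: 0.0315
[-0.01097457  0.11391828  0.00503866]
```

```bash
python3 -m inch '{"claw":[0.005,0.005,0.005,0.005],"dp":[[0,0,0],[0,0,0],[0,0,-0.002],[0,0,-0.003]],"turn":[0,0,-0.08,-0.2]}' 20; python3 -c "
from station import state
print(state()['ft_torque'])"; python3 o3.py .025 30 190,155,260,210 s42 10
```

```text
clock: 42.0
ee_pos: [0.5294, 0.126, 0.138]
tcp_rot: [179.9, -0.1, 56.4]
wrist_force: [-1.1, 1.4, 5.5]
gripper_width: 0.0204
[ 0.14318858 -0.0727669   0.01343059]
42.0 [0.52936963 0.12599531 0.13802273] 146.38652426541685 [-0.27679372 -0.41639553  0.8660254 ]
```

View pics/s42r.png

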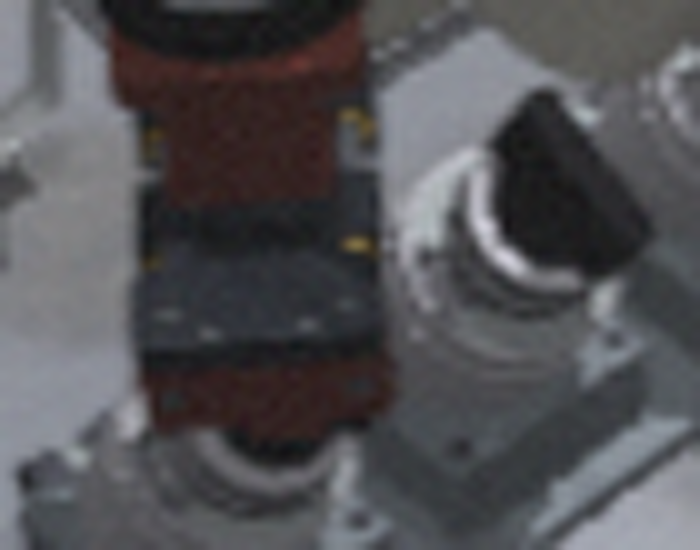

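```bash
python3 -m inch '{"claw":[0.005,0.005,0.005,0.005,0.005,0.005,0.005],"dp":[[0,0,0],[0,0,0],[0,0,0],[0,0,0],[0,0,0],[0,0,0],[0,0,0]],"turn":[-0.15,-0.3,-0.45,-0.6,-0.75,-0.9,-0.95]}' 30; python3 -c "
from station import state
print(state()['ft_torque'])"; python3 o3.py .025 30 190,155,260,210 s43 10
```

```text
clock: 42.75
ee_pos: [0.5291, 0.1276, 0.1392]
tcp_rot: [-179.8, -0.2, 2.0]
wrist_force: [-5.1, 5.4, 8.5]
gripper_width: 0.0141
[1.35585096 0.47548264 0.35901201]
42.75 [0.52912546 0.12759313 0.13922736] 91.99102943003759 [-0.49969814 -0.01737151  0.8660254 ]
```

View pics/s43r.png

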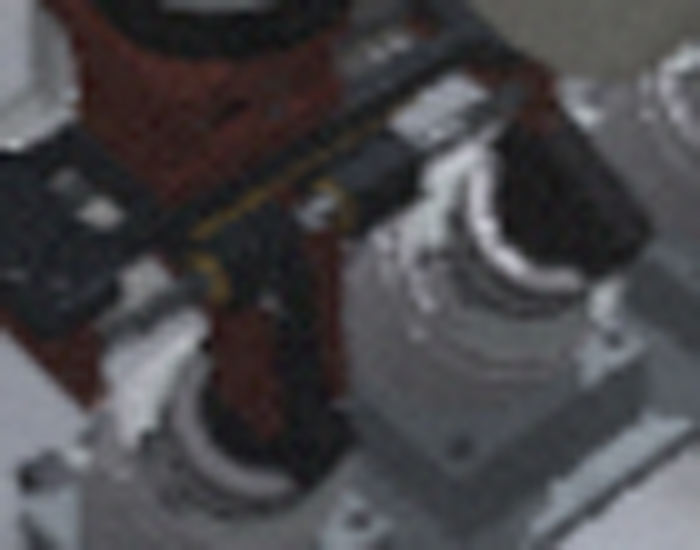

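```bash
python3 -m inch '{"claw":[0.005,0.03,0.04,0.05,0.06,0.06,0.06],"dp":[[0,-0.001,0],[0,-0.001,0],[0,-0.001,0.005],[0,-0.001,0.02],[0,-0.001,0.04],[-0.01,-0.02,0.06],[-0.03,-0.05,0.09]],"turn":[0.05,0.05,0.05,0.05,0.05,0.05,0.05]}' 10; python3 - <<'E'
from h import *
s=state();print(s['ee_pos'],s['q'])
im=eyes.snapshot('scene');cv2.imwrite('pics/s44.png',cv2.resize(im[150:215,190:280,::-1],None,fx=8,fy=8,interpolation=cv2.INTER_CUBIC))
E
```

```text
clock: 43.5
ee_pos: [0.4983, 0.0758, 0.2263]
tcp_rot: [-180.0, 0.2, 5.1]
wrist_force: [0.5, -1.0, 0.8]
gripper_width: 0.0576
[0.49830366 0.0758084  0.22626555] [ 4.77739879e+00 -9.07858191e+00  8.22565973e+01  7.15645972e-03
  1.06972404e+02  8.96765011e+01]
```

View pics/s44.png

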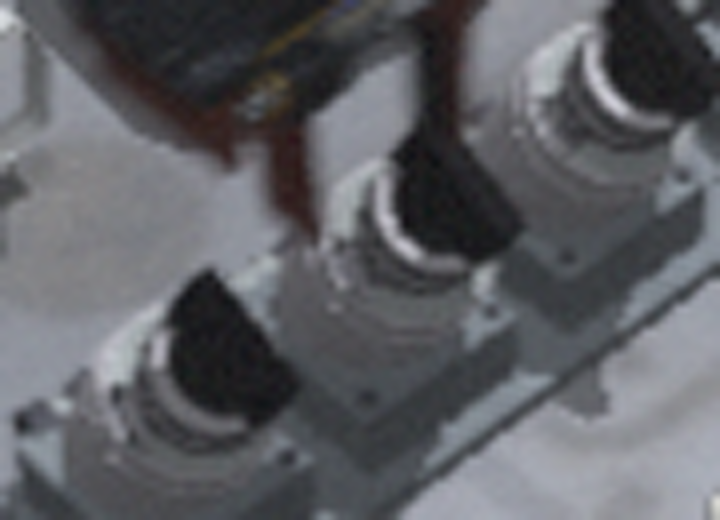

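```bash
python3 -m inch '{"claw":[0.03,0.0,0.0,0.0,0.0,0.0,0.0,0.0],"dp":[[0.005,-0.048,0],[0.01,-0.096,0],[0.015,-0.144,0],[0.02,-0.192,0],[0.03,-0.24,0],[0.036,-0.283,-0.01],[0.036,-0.283,-0.055],[0.036,-0.283,-0.1]],"turn":[0,0,0,0,0,0,0,0]}' 20; python3 -m inch '{"claw":[0,0,0],"dp":[[0,0,-0.04],[0,0,-0.058],[0,0,-0.058]],"turn":[0,0,0]}' 20; python3 - <<'E'
from h import *
s=state();print(s['ee_pos'],s['wrist_force'],s['gripper_width'])
im=eyes.snapshot('scene');cv2.imwrite('pics/s45.png',cv2.resize(im[120:195,240:345,::-1],None,fx=7,fy=7,interpolation=cv2.INTER_CUBIC))
E
```

```text
clock: 44.35
ee_pos: [0.5355, -0.2098, 0.1274]
tcp_rot: [179.9, -0.2, 4.8]
wrist_force: [1.0, -0.8, 0.5]
gripper_width: 0.0014
clock: 44.65
ee_pos: [0.5329, -0.2069, 0.0653]
tcp_rot: [-179.8, 0.3, 5.0]
wrist_force: [-0.4, 0.2, 0.2]
gripper_width: 0.0005
[ 0.53288055 -0.20685105  0.06526989] [-0.41996298  0.21333669  0.22404138] 0.00045044723582219606
```

View pics/s45.png

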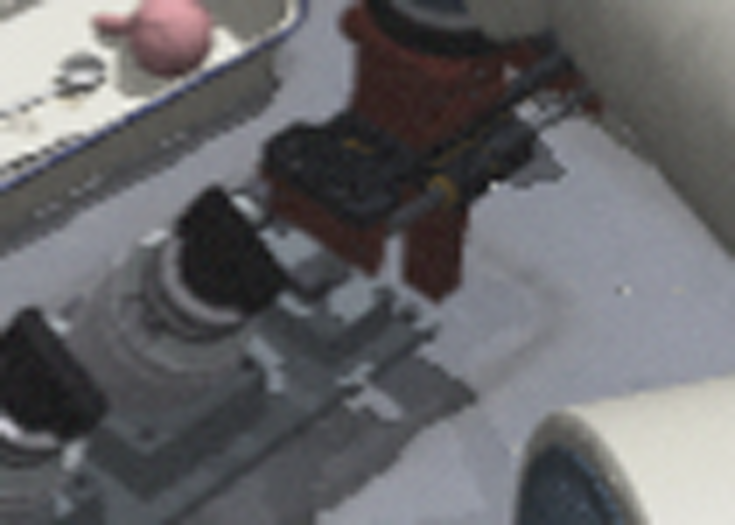

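```bash
python3 -m inch '{"claw":[0,0,0,0,0,0],"dp":[[0.02,0.002,0],[0.04,0.004,0],[0.055,0.005,0],[0.066,0.006,0],[0.074,0.007,0],[0.079,0.007,0]],"turn":[0,0,0,0,0,0]}' 20; python3 -m inch '{"claw":[0],"dp":[[0.003,0,0]],"turn":[0]}'
```

```text
clock: 45.3
ee_pos: [0.6149, -0.2005, 0.0705]
tcp_rot: [179.9, -0.1, 5.0]
wrist_force: [-0.5, 0.1, 0.3]
gripper_width: 0.0005
clock: 45.4
ee_pos: [0.6172, -0.2005, 0.0695]
tcp_rot: [180.0, -0.1, 5.0]
wrist_force: [-2.6, 1.3, -0.7]
gripper_width: 0.0005
```

```bash
python3 -m inch '{"claw":[0,0],"dp":[[0.003,0,0],[0.006,0.0005,0]],"turn":[0,0]}'; python3 -m inch '{"claw":[0,0],"dp":[[0.003,0,0],[0.005,0.0005,0]],"turn":[0,0]}'
```

```text
clock: 45.6
ee_pos: [0.6205, -0.2002, 0.0686]
tcp_rot: [-180.0, 0.3, 5.0]
wrist_force: [-15.0, -1.1, 5.2]
gripper_width: 0.0005
clock: 45.8
ee_pos: [0.6209, -0.2002, 0.0685]
tcp_rot: [-179.9, 0.9, 4.9]
wrist_force: [-31.5, -0.8, 12.5]
gripper_width: 0.0005
```

```bash
python3 -m inch '{"claw":[0,0,0,0,0,0,0],"dp":[[-0.01,0,0],[-0.04,-0.003,0],[-0.08,-0.006,0.02],[-0.11,-0.01,0.06],[-0.14,-0.03,0.1],[-0.17,-0.05,0.13],[-0.17,-0.07,0.14]],"turn":[0,0,0,0,0,0,0]}' 20; python3 - <<'E'
from h import *
for n in('scene','top'):
    im=save(n,n+'50.png')
    c=(190,125,320,215) if n=='scene' else (180,130,360,265)
    q=im[c[1]:c[3],c[0]:c[2],::-1];s=min(780/q.shape[1],580/q.shape[0]);cv2.imwrite(f'pics/{n}50c.png',cv2.resize(q,None,fx=s,fy=s,interpolation=cv2.INTER_CUBIC))
print(state()['clock'],[(np.round(d['at'],1).tolist(),round(d['confidence'],2)) for n in('scene','top') for d in spot_point(n,'valve_tip')][:4])
E
```

```text
clock: 46.5
ee_pos: [0.4565, -0.271, 0.215]
tcp_rot: [179.6, -0.4, 5.0]
wrist_force: [0.9, -1.0, 0.5]
gripper_width: 0.0002
46.6 [([213.3, 196.0], 0.67), ([279.8, 135.9], 0.55), ([327.8, 141.8], 0.54), ([248.7, 175.7], 0.5)]
```

View pics/scene50c.png

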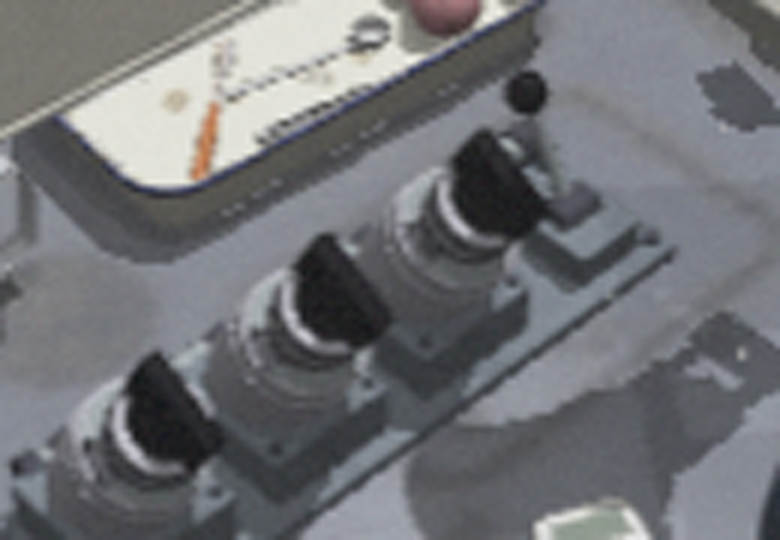

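View pics/top50.png

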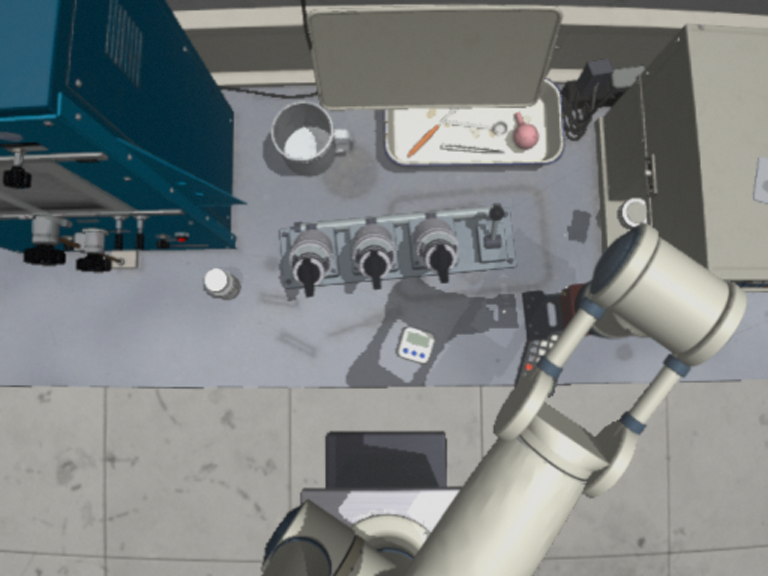

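```bash
python3 - <<'E'
from ov import *
M=np.array([.561,.128,.1065]);ya=np.radians(5.3);H=headR(ya);it=[]
for k in range(3):
    m=M-Rz(ya)[:,1]*.11*k
    it+=[(P@H.T+m+.027*H[:,2],(255,255,0)) for P in spare()[2:]]
im=eyes.snapshot('scene');draw('scene',it,(190,135,290,215),'fin.png',7,im)
im=eyes.snapshot('top');draw('top',it,(180,140,320,210),'fint.png',5,im)
print(state()['clock'])
E
```

```text
46.8
```

View pics/fin.png

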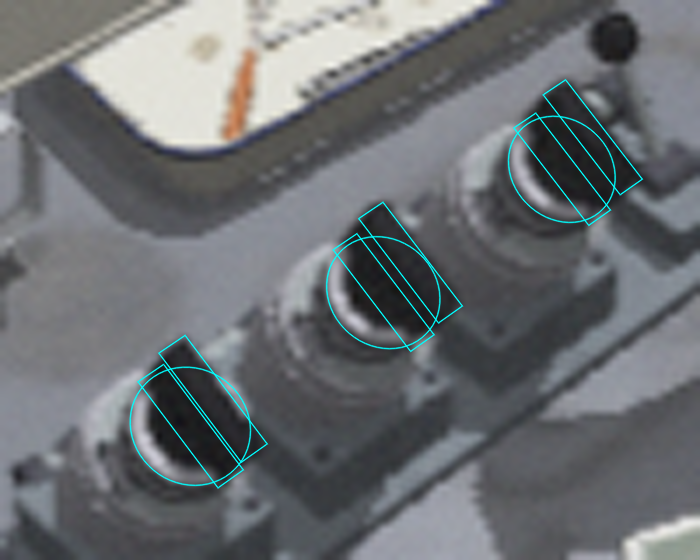

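View pics/fint.png

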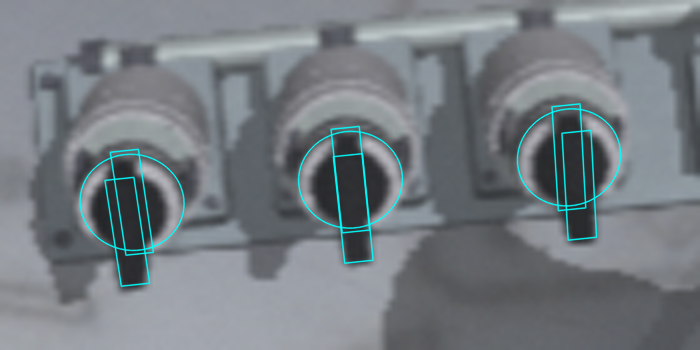

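```bash
python3 - <<'E'
from station import order,state
print(order.close_job(), state()['clock'])
E
```

```text
the job is handed in; nothing more can be done
the job is handed in; nothing more can be done
```

The spare cartridge is in the empty left-hand head, pushed in and turned clockwise, and it looks locked like the other two. The shut-off lever is pushed away from the robot to its stop. I handed the job in at about 46.8 s.

**What went wrong on the way**
- My first try did not hold. When I let go, the spring threw the cartridge out and it ended up lying on the worktop. I picked it up again, tilted it in the grip and put it back.
- It turned only the first 20° or so at the second try. I let go, took the grip again across its thickness and turned it the rest of the way.

**Last checks**
- **Cartridge:** in both cameras its wing stands up and down the slope like the fitted ones. It lines up with a model placed at the locked position as well as they do. In the top view its wing may be a few degrees off the model. I could not measure the locked depth directly, so "locked" rests on the pictures and on the wing staying put after release.
- **Lever:** it stopped moving while the force climbed from about 15 to 31 N, and the pictures show the ball on the far side. I did not measure its final angle.
- **Bystanders:** the vial and timer look where they were. The calculator was partly hidden behind the arm in the last top view, but I never went near it.

**Disagreements**
- The pictures put the fingertips 15 to 33 mm above the stated TCP, but the text puts them 17 mm below it. Because of this the first grasp missed, and I set the grip heights by what I saw and felt.
- The wrist force reached about 36 N while the fingers held the cartridge against the head, well below the 120 N limit.

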